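Serve a roll with tongs over the snack bowl

ROBOT

A 6-joint arm with a two-finger parallel gripper is mounted at the origin on the work surface. World frame = base frame: x ahead of the robot, y to its left, z up, the work surface at z = 0. Lengths are in mm, angles in rad, forces in N, time in s.
With the tool pointing down it reaches from about 300 to 775 mm from the base axis. Payload 14.6 kg.
Tool frame: the origin (TCP) lies on the front face of the gripper's body, between the roots of the fingers; the fingertips stand 97 mm ahead of it and the grasp point (between the pads) lies 78 mm ahead of it; x points along the fingers, z is the direction in which the jaws open and shut, and the axes are right-handed (so a half turn about x gives the same grasp; the last joint's range is limited). The gripper opens to 94 mm and grips with 3 to 60 N. Pads are 16 mm wide; open, the fingers measure 119 mm over their backs; the gripper's body (75 mm by 177 mm) begins 78 mm behind the grasp point.
Start: joints at [-1.303, 0.3, 1.521, -0, 1.321, -0.067], TCP at [180.712, -519.455, 302.646] pointing down, gripper open.
Joint ranges: [-3.03, 3.03], [-0.79, 2.21], [0.23, 2.52], [-1.04, 4.18], [0, 3.07], [-2.55, 2.55]. Speed limits (rad/s): [2.22, 2.22, 2.57, 3.14, 3.14, 3.14].

INTERFACE

Orientations are given as [roll, pitch, yaw] about the fixed x, y, z axes, in that order (R = Rz(yaw) Ry(pitch) Rx(roll)).
In Python, from cell import r, eyes, nets gives the robot as it stands.
- The arm moves only by the tool carry_out, never from a script. Its arguments are lists of equal length, an entry for each row: "slide": the shift along the world's x, y, z in mm, a list of three; "dr": the turn, a rotation vector about the world's x, y, z in degrees, a list of three; "hand": the opening, from 0 (shut) to 1 (fully open). In form: {"slide": [[dx, dy, dz], ...], "dr": [[rx, ry, rz], ...], "hand": [hand, ...]}. A call has 1 to 10 rows; each row shifts and turns the pose as measured when the row begins; what a row does not reach is not made up. A row lasts 1/8 s, in which the tool goes at most 62.5 mm and 10.7 degrees, less where a joint would pass 70% of its speed; a pose out of reach is approached as far as the arm can. A call with a gripper value outside its range is refused whole. The fingers move at their own pace and stop on an object; "force" is the grip in N (left out, the last holds). Time passes only in rows, so rows that do not move let the fingers close. It gives the time, the measured TCP pose, the force and the opening at its end, in the units of the state.
- r.sense(): the state, without advancing time (a new reading comes with each control period).
- eyes.camera(name): name is "side" or "top" or "wrist"; returns a dict with "image" (400x640x3 uint8, red, green, blue), "z_map" (400x640 float32, mm along the optical axis (not along the pixel's ray), 0 where there is no reading), "K" (3x3 intrinsics, pixels), "k1" (the pictures are not rectified: a ray, as slopes to the right and down, at radius r is drawn at 1 + k1 r^2 times it, then the intrinsics apply), "R" (3x3) and "t" (3): a world point X has camera coordinates R X + t; the wrist camera has in their place "tool_from_camera" (4x4, takes a point from camera to tool coordinates, whose origin is the TCP and whose axes are the tool frame's). Camera axes: x right, y down, z forward; pixel columns grow to the right and rows downward; lengths in mm; the calibration is good to about 2 mm. A picture is of the moment at which its call begins: read the wrist's pose just before it.
- r.hand_in(): hands the job in, once; it reports no verdict.
Trained networks look in the newest picture that a camera, given by its name, has taken for a name from the list of things; names that differ only in an ending like _2 or _b are one class to them, and where a whole thing is asked for, a point or a joint stands for the part that bears it (a point fixed in the world has none). Each returns a list of dicts, best first, with "p" (0 to 1); they miss things now and then, are a little off and sometimes report something else, mostly with a low value. They report only what shows in the picture. A call takes as long as a camera call. They do not tell look-alikes from the thing itself.
- nets.boxes_of(thing, camera): "extent" ([left, top, right, bottom] as shares, 0 to 1, of the picture: columns of its width, rows of its height, round what is visible of it).
- nets.regions_of(thing, camera): "region" (400x640 bool, what is visible of it) and "extent" ([left, top, right, bottom] as shares, 0 to 1, of the picture: columns of its width, rows of its height, round what is visible of it).
The state is a dict: "t": time; "qpos": joint angles; "qvel": joint speeds; "tau": joint torques, N m; "tool_pos": TCP position; "tcp_rot": TCP orientation; "ft_force": force on the tool from outside, world axes, zero at the start; "torque": the same for the moment, N m; "finger_gap": opening from 0.0 (shut) to 1.0 (fully open).
Only numpy, scipy, OpenCV 4.12 (cv2) and the standard library are available. Lean on these libraries where they do the work, as an engineer would, in place of code of your own. Each camera call takes 0.05 s, during which the arm holds its last target.

TASK

Set out a snack on the desk: slide the blue handled bowl, without lifting or tipping it, from the grey ring to the middle of the orange ring and let go of it. Then take the tongs from their wooden rest, close them on the bread roll on the white stand, and carry the roll over the bowl, touching the roll only with the tongs and not dropping it. Finish while still holding it there: the roll gripped in the tongs, still, over the middle of the bowl and clear above its rim; leave the mug, the mouse and the plant where they are.

Things in the scene. Friction and masses are not known exactly. Their poses are not given: they have to be found in the camera images.
- bowl_center (a point): Centre (half-way up) of the blue stoneware bowl, round, 100 mm across, 45 mm high, open at the top, 5 mm wall, about 0.4 kg, loose on the smooth desk. z is up; a straight handle points along the bowl's own -x (roughly towards the robot).
- bowl_handle (a point): Middle of the free part of the bowl's straight handle, 93 mm from the bowl's centre along its own -x, 36 mm above the desk. The handle is 14 mm wide (own y), 12 mm high, and ends 128 mm from the bowl's centre. Axes as the bowl's.
- spot_grey_mid (a point): Middle of the grey ring marked flat on the desk (124 mm across), where the bowl starts.
- spot_orange_mid (a point): Middle of the orange ring marked flat on the desk (124 mm across), where the bowl belongs.
- tongs_grip (a point): Mid-point between the two orange finger pads of the tongs, half-way up; x along the tongs to the jaws, z up, y across. 41 mm above the desk at the start, tongs level. Pads are 50 mm long, 22 mm high, 60 mm over their outsides when open; squeezing them closes both arms alike. Held at 55 mm over the pads the tongs can be carried with open jaws; the jaws meet the roll at about 49 mm over the pads.
- tongs_jaws (a point): Point half-way between the two flat steel jaws, 100 mm ahead of tongs_grip along the tongs' x, half-way up. Jaw plates are 34 mm long and 22 mm high, 68 mm apart inside when open, 56 mm apart when the pads are held at 55 mm.
- tongs: The steel tongs, 215 mm long, 80 g, loose: round hinge 85 mm behind tongs_grip, jaws 100 mm ahead. Origin on the underside, 11 mm below tongs_grip, same axes. A spring pushes the arms open with about 3.5 N at each pad when open, 5.5 N when closed on the roll.
- tongs_left: Left (+y) arm of the tongs with its pad and jaw; origin at its hinge.
- tongs_right: Right (-y) arm of the tongs with its pad and jaw; origin at its hinge.
- roll_center (a point): Centre (half-way up) of the small golden-brown bread roll, round, 44 mm across with upright sides from 7 to 24 mm above its flat underside, 36 mm high, about 40 g, firm. Loose on the white stand.
- roll: The same bread roll; origin at the centre of its underside.
- stand: White ceramic pastry stand, fixed; origin at its foot's underside. Flat round plate 90 mm across without a rim, its top 50 mm above the desk; narrow stem below.
- bowl: The blue bowl; origin at the centre of its underside, handle along -x.
- tongs_rest: Wooden rest of the tongs, fixed; x along the tongs, origin at its underside. A base 125 mm long, 36 mm wide, 6 mm high with two 34 mm high cross bars, 14 mm thick and up to 90 mm wide, 55 mm ahead of and behind the middle; the tongs lie across the bars, so that beside and below the orange pads there is free room.
- mug: White mug, 80 mm across, 90 mm high, bystander beyond the work; origin at its underside.
- mouse: White computer mouse, 105 x 58 mm, 29 mm high, bystander; origin at its underside.
- plant: Small succulent in a terracotta pot, 68 mm across, 90 mm high, bystander; origin at its underside.
Not all that is in view belongs to the job. Leave any turquoise look-alike of the bowl alone. Of the things shaped like the tongs, the steel one is meant.

How it is judged (in metres and radians):
On the way, in this order (a step that is already met when the one before it is completed fails the run):
1. the bowl rests in the middle of the orange ring, let go (horizontal distance between bowl_center and spot_orange_mid below 0.025 m and angle between bowl_center's own z axis and vertical below 0.1 rad and height (world z) of bowl_center below 0.028 m and linear speed of bowl below 0.02 m/s and contact force between each of the arm, the fingers and bowl below 0.2 N), for 0.2 s.
2. the tongs are held by the fingers, lifted off their rest (height (world z) of tongs_grip above 0.055 m and contact force between the fingers and tongs above 1 N and contact force between tongs and tongs_rest below 0.05 N), for 0.2 s.
3. the roll is pinched between both jaws, off the stand (contact force between each of tongs_left, tongs_right and roll above 0.8 N and height (world z) of roll_center above 0.078 m and contact force between roll and stand below 0.05 N), for 0.2 s.
At the end, for the whole second after the job is handed in: Robot grips the tongs, both jaws press the roll (0.8 N or more each) and nothing else touches it; roll at rest, centre within 30 mm of over the bowl's centre and 73 mm or more above the desk; bowl untouched, upright on the desk within 25 mm of the orange ring's middle (horizontal distance between bowl_center and spot_orange_mid below 0.025 m and angle between bowl_center's own z axis and vertical below 0.1 rad and height (world z) of bowl_center below 0.028 m and contact force between each of tongs_left, tongs_right and roll above 0.8 N and horizontal distance between roll_center and bowl_center below 0.03 m and height (world z) of roll_center above 0.073 m and linear speed of roll below 0.03 m/s and contact force between the fingers and tongs above 1 N and contact force between each of roll, tongs and bowl below 0.05 N and contact force between roll and the fingers below 0.05 N and contact force between roll and stand below 0.05 N and contact force between each of the arm, the fingers and bowl below 0.2 N); the arm keeps its last pose, push and grip.
It fails at once if the bowl is lifted (by more than 10 mm) (height (world z) of bowl_center above 0.0325 m).
It fails at once if the bowl is tipped (angle between bowl_center's own z axis and vertical above 0.2 rad).
It fails at once if the robot touches the roll itself (contact force between any of the fingers, the arm and roll above 0.2 N).
It fails at once if the roll drops off the stand or touches the bowl (height (world z) of roll_center below 0.05 m or contact force between roll and bowl above 0.1 N).
It fails at once if the mug, mouse or plant is disturbed (by more than 20 mm) (distance of any of mug, mouse, plant from where it was at the start of the episode above 0.02 m).
It also fails if it takes over 64 s, if anything falls off the work surface, if the arm or the gripper's body presses on something with over 40 N, if the wrist force passes 120 N, or if a joint passes its speed limit or range.

## Working session

There is one attempt and no reset: what is moved stays moved. The work goes in short steps, Python scripts to look and compute and a tool call to move; the robot and the scene stay as the last step left them, time stands still between calls to the robot, and variables do not carry over. Pictures are saved under pics/ and viewed, and the job is handed in when it is done.

Besides the shell and the picture viewer there is one more tool, called after "Call:" as a command line: name --argument value ..., lists and objects as JSON in quotes. carry_out: Moves the arm, as the interface text tells. Its arguments: {"type":"object","properties":{"slide":{"type":"array"},"dr":{"type":"array"},"hand":{"type":"array"},"force":{"type":"number"}},"required":["slide","dr","hand"]}

```bash
ls; mkdir -p pics; python3 - <<'E'
from cell import r,eyes,nets
import cv2,numpy as np
print(r.sense())
for c in ["top","side","wrist"]:
    d=eyes.camera(c); cv2.imwrite(f"pics/{c}0.png",d["image"][:,:,::-1]); np.savez(f"{c}0.npz",**d)
    print(c,d["K"],d["k1"],d.get("R"),d.get("t"),d.get("tool_from_camera"))
E
```

```text
pics
{'t': 0.0, 'qpos': array([-1.30260127e+00,  3.00439647e-01,  1.52157854e+00, -3.42506344e-06,
        1.32072502e+00, -6.66096868e-02]), 'qvel': array([-0.00055372, -0.00039681, -0.0008454 ,  0.00032619, -0.00141262,
       -0.00067655]), 'tau': array([-2.54522405e-03, -5.31799221e+01, -3.52743208e+01,  7.06912042e-02,
        2.43211380e-02, -8.08589402e-05]), 'tool_pos': array([ 180.67162952, -519.31233901,  302.10460223]), 'tcp_rot': array([3.07786639, 1.56964577, 1.84187566]), 'ft_force': array([-0.52499374,  0.13719688, -1.14720802]), 'torque': array([-0.00433962, -0.01313984, -0.03070403]), 'finger_gap': 1.0026586708306582}
top [[482.12811821   0.         325.79264559]
 [  0.         482.12811821 199.88795797]
 [  0.           0.           1.        ]] -0.06047478556557682 [[-0.00401327 -0.99998677  0.00321733]
 [-0.97714025  0.00323766 -0.21257103]
 [ 0.2125578  -0.00399689 -0.97714032]] [ -57.58899211  605.79233797 1299.42613681] None
side [[506.74750518   0.         320.46633353]
 [  0.         506.74750518 205.20429925]
 [  0.           0.           1.        ]] -0.09295056324978114 [[ 0.96075059 -0.2770355   0.01447883]
 [-0.17568946 -0.64801731 -0.74108486]
 [ 0.21468935  0.70945394 -0.67125523]] [-585.8995341   128.62415048 1616.48459958] None
wrist [[333.58558399   0.         317.8687033 ]
 [  0.         333.58558399 199.77739049]
 [  0.           0.           1.        ]] -0.03256641839119116 None None [[ 8.85335932e-04 -2.62612528e-01  9.64900967e-01 -8.30368349e+01]
 [ 9.14289416e-05 -9.64901320e-01 -2.62612708e-01  7.59662082e+01]
 [ 9.99999604e-01  3.20720341e-04 -8.30251424e-04 -1.31993502e+00]
 [ 0.00000000e+00  0.00000000e+00  0.00000000e+00  1.00000000e+00]]
```

View pics/top0.png

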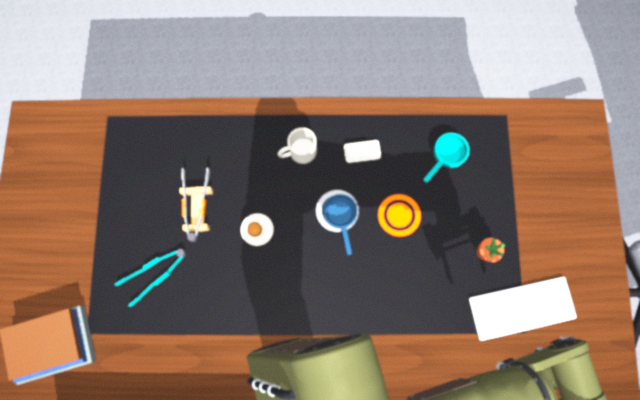

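View pics/side0.png

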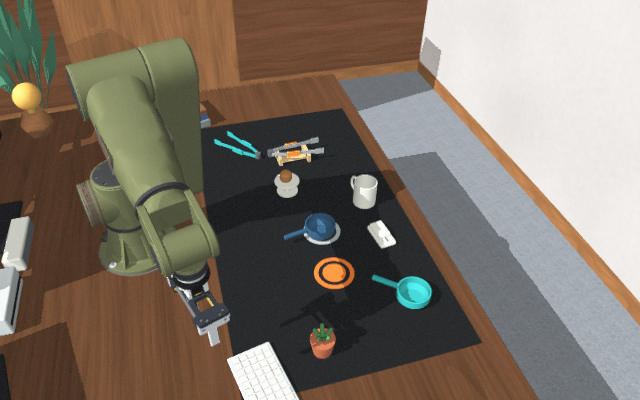

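View pics/wrist0.png

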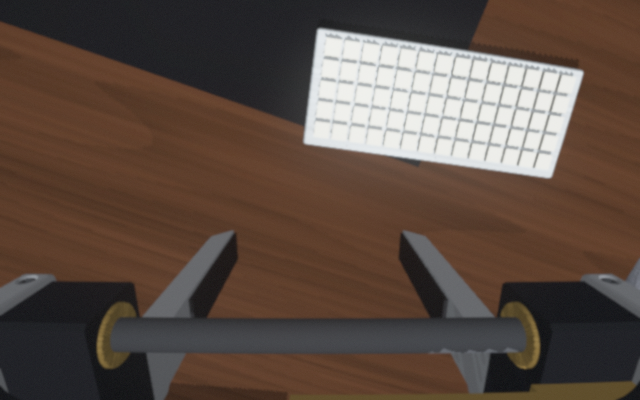

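Top view: the blue bowl is at (340,211) on the grey ring, with its handle to (348,250). The orange ring is at (399,215), the roll on its stand at (256,229), and the steel tongs on the wooden rest at (195,200). The turquoise pan at (452,150) and turquoise tongs at (150,275) are look-alikes, so I'll leave them alone. I'll measure and check an enlarged crop.

```bash
cat > h.py <<'E'
import numpy as np,cv2
from scipy.spatial.transform import Rotation as Ro
def rays(d,px):
    px=np.asarray(px,float).reshape(-1,1,2); K=d["K"]; k=float(d["k1"])
    return cv2.undistortPoints(px,K,np.array([k,0,0,0.]))[:,0]
def cam2w(d,pc,tool=None):
    if d.get("R") is not None and "R" in d: return (pc-d["t"])@d["R"]
    T=d["tool_from_camera"]; pt=pc@T[:3,:3].T+T[:3,3]
    p,e=tool; return pt@Ro.from_euler('xyz',e).as_matrix().T+p
def cloud(d,tool=None):
    v,u=np.mgrid[0:400,0:640]; n=rays(d,np.c_[u.ravel(),v.ravel()]); z=np.asarray(d["z_map"]).ravel()
    pc=np.c_[n*z[:,None],z]; w=cam2w(d,pc,tool); w[z<=0]=np.nan
    return w.reshape(400,640,3)
def onplane(d,px,h,tool=None):
    n=rays(d,px); o=cam2w(d,np.zeros((1,3)),tool); q=cam2w(d,np.c_[n,np.ones(len(n))],tool)-o
    return o+q*((h-o[0,2])/q[:,2])[:,None]
E
python3 - <<'E'
import numpy as np,cv2
from h import *
d=dict(np.load("top0.npz")); s=dict(np.load("side0.npz"))
im=d["image"]; 
c=im[130:290,130:450]; cv2.imwrite("pics/crop0.png",cv2.resize(c,(800,400),interpolation=cv2.INTER_CUBIC)[:,:,::-1])
for nm,D in(("top",d),("side",s)):
    W=cloud(D); I=D["image"]; hsv=cv2.cvtColor(I,cv2.COLOR_RGB2HSV); H,S,V=[hsv[...,i].astype(int) for i in range(3)]
    ok=(W[...,0]>250)&(W[...,0]<800)&(abs(W[...,1])<450)
    m=(H>98)&(H<115)&(S>110)&(V>50)&ok   # blue
    P=W[m]; print(nm,"blue",len(P),np.nanmin(P,0),np.nanmax(P,0))
    top=P[(P[:,2]>41)]; 
    if len(top)>5: print(" rim",np.nanmin(top,0),np.nanmax(top,0), len(top))
    o=(H>5)&(H<22)&(S>180)&(V>150)&ok&(W[...,2]<8)&(W[...,1]<-50); Q=W[o]; print(" orange",len(Q),(Q.min(0)+Q.max(0))/2,Q.max(0)-Q.min(0))
    b=ok&(W[...,2]>55)&(W[...,1]>50)&(W[...,1]<250)&(H<25)&(S>80); B=W[b]; print(" roll",len(B),(B.min(0)+B.max(0))/2,B.max(0)-B.min(0))
    w_=ok&(abs(W[...,2]-50)<5)&(W[...,1]>50)&(W[...,1]<250)&(S<60)&(V>100); B=W[w_]; print(" plate",len(B),(B.min(0)+B.max(0))/2,B.max(0)-B.min(0))
    t=ok&(W[...,2]>12)&(W[...,1]>180); t&=(W[...,1]<400)&(W[...,0]>430); B=W[t]; print(" tongs area",B.min(0),B.max(0))
E
```

```text
top blue 1020 [ 454.83878099 -144.22158398   -6.91381698] [627.47827214 -51.76472343  50.57527683]
 rim [ 457.02284681 -143.74914996   41.1288237 ] [624.56324583 -51.76472343  50.57527683] 163
 orange 608 [ 5.73940755e+02 -2.76439497e+02 -1.63444408e-01] [126.87627775 126.30336711  15.91937911]
 roll 165 [521.9757522  138.25810346  75.27938368] [39.08100409 35.60368668 25.82411832]
 plate 530 [614.07892421 127.19563725  49.84147161] [263.42687112 107.84470479   9.60986746]
 tongs area [431.66074279 180.17984289  12.0738881 ] [705.90255123 399.56527999  57.55485746]
side blue 787 [ 451.73167395 -154.53260387   -3.78626915] [ 6.42943775e+02 -4.87739318e-01  5.00113992e+01]
 rim [ 451.73167395 -154.53260387   41.03297213] [625.03524922 -47.68728707  50.01139923] 174
 orange 727 [ 572.84783454 -274.94281941    0.85522142] [121.82885936 127.81348655  14.24744574]
 roll 124 [520.17765931 135.74145198  74.26007335] [41.79201613 38.29166276 34.63209777]
 plate 219 [612.58343836 119.72289214  50.00269738] [267.28561559 100.59677891   9.91755609]
 tongs area [431.26992539 269.40902899  12.01253034] [703.38376389 398.22710224  58.12929228]
```

View pics/crop0.png

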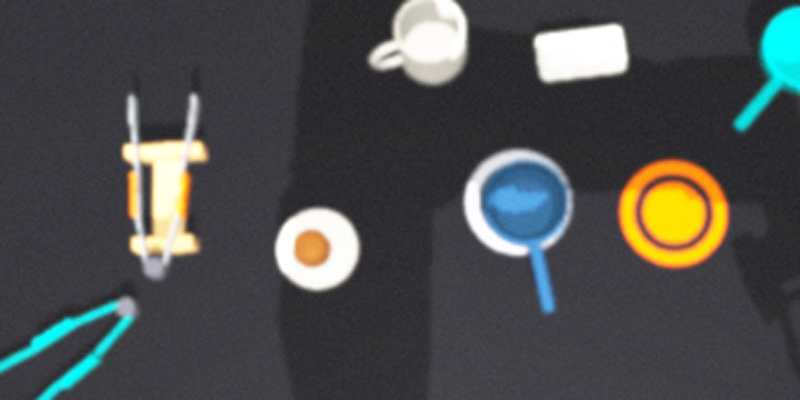

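```bash
cat > bowl.py <<'E'
from h import *
from scipy.optimize import least_squares
def fit(D,tool=None):
    W=cloud(D,tool); I=D["image"]; hsv=cv2.cvtColor(np.ascontiguousarray(I),cv2.COLOR_RGB2HSV); H,S,V=[hsv[...,i].astype(int) for i in range(3)]
    m=(H>98)&(H<115)&(S>110)&(V>50)&(W[...,2]>28)&(W[...,0]>300)&(W[...,0]<720)&(W[...,1]<0)&(W[...,1]>-420)
    n,l,st,c=cv2.connectedComponentsWithStats(m.astype(np.uint8)); m=l==1+np.argmax(st[1:,4])
    P=W[m]
    rim=P[P[:,2]>40]; g=np.median(rim,0)
    for _ in range(4):
        r0=least_squares(lambda p:np.hypot(rim[:,0]-p[0],rim[:,1]-p[1])-48,g[:2],loss='soft_l1').x
        g=r0; q=P[P[:,2]>40]; dd=np.hypot(*(q[:,:2]-g).T); rim=q[(dd>40)&(dd<56)]
    dd=np.hypot(*(P[:,:2]-g).T); h=P[(dd>60)&(dd<140)]
    hm=h.mean(0); 
    c,b=np.polyfit(h[:,0],h[:,1],1)
    return g,len(rim),hm,len(h),np.degrees(np.arctan(c)),np.degrees(np.arctan2(g[1]-hm[1],g[0]-hm[0])),dd.max()
E
python3 - <<'E'
from bowl import *
for n in("top0","side0"): print(n,fit(dict(np.load(n+".npz"))))
for n in("top0","side0"):
    D=dict(np.load(n+".npz")); W=cloud(D); hsv=cv2.cvtColor(D["image"],cv2.COLOR_RGB2HSV); H,S,V=[hsv[...,i].astype(int) for i in range(3)]
    R=(W[...,0]>400)&(W[...,0]<720)&(W[...,1]>200)&(W[...,1]<360)
    o=R&(W[...,2]>33)&(H>5)&(H<18)&(S>170)&(V>120)
    P=W[o]; print(n,"pads",len(P))
    for side in(0,1):
        q=P[(P[:,1]>P[:,1].mean())==bool(side)]; print(q.mean(0),q.min(0),q.max(0))
    st=R&(W[...,2]>38); P=W[st]; print(" high",len(P),P.min(0),P.max(0))
    for x in range(440,710,20):
        q=P[(abs(P[:,0]-x)<10)]
        if len(q): print(x,q[:,1].min().round(),q[:,1].max().round(),q[:,2].max().round())
    # rest
    b=R&(W[...,2]>3)&(H>8)&(H<25)&(S>60)&(V>150); q=W[b]; print(" rest",q.min(0),q.max(0))
    # roll circle
    r_=(W[...,0]>470)&(W[...,0]<570)&(W[...,1]>85)&(W[...,1]<190)&(W[...,2]>58); q=W[r_]; print(" roll",q.min(0),q.max(0))
E
```

```text
top0 (array([ 511.30134661, -158.76363924]), 94, array([561.52227017, -94.67062401,  41.09013023]), 105, np.float64(4.70693833990945), np.float64(-128.08094049744378), np.float64(138.01168773144138))
side0 (array([ 577.00774681, -101.90741115]), 145, array([ 485.15901293, -121.17430855,   40.33608965]), 94, np.float64(11.585814143369559), np.float64(11.847030735434183), np.float64(128.9786641317746))
top0 pads 17
[591.51917531 291.16698118  38.66843954] [565.06553717 289.07210772  33.08271601] [612.52064796 293.71604509  50.62692086]
[613.18140386 354.19676658  48.60476172] [613.18140386 354.19676658  48.60476172] [613.18140386 354.19676658  48.60476172]
 high 393 [493.74019883 282.72442055  38.02344788] [705.90255123 359.79785754  57.55485746]
500 311.0 333.0 57.0
520 305.0 337.0 57.0
540 283.0 342.0 51.0
560 293.0 349.0 58.0
580 291.0 353.0 57.0
600 289.0 353.0 55.0
620 289.0 354.0 53.0
640 290.0 355.0 51.0
660 285.0 356.0 53.0
680 284.0 360.0 55.0
700 283.0 360.0 54.0
 rest [526.5944584  277.37430947   3.09445377] [662.62184056 356.83452424  55.3541645 ]
 roll [502.43525015 120.45626012  60.95721259] [544.57083331 162.67725732  88.19144285]
side0 pads 52
[586.9523105  291.8973871   45.28580181] [564.76774339 284.43720946  33.7645967 ] [608.45128287 297.44647984  57.36647156]
[591.52322742 318.84928158  44.96126063] [567.04664276 298.06310887  34.49081667] [610.33591171 358.35001443  53.79340981]
 high 339 [490.46735615 269.40902899  38.0227625 ] [702.54903064 359.87247297  58.12929228]
500 302.0 334.0 58.0
520 274.0 341.0 52.0
540 283.0 346.0 49.0
560 289.0 355.0 56.0
580 287.0 356.0 57.0
600 284.0 358.0 56.0
620 290.0 357.0 49.0
640 269.0 357.0 49.0
660 275.0 357.0 57.0
680 278.0 360.0 56.0
700 276.0 359.0 56.0
 rest [525.17437733 269.40902899   3.04061741] [652.52284013 359.17357409  57.36647156]
 roll [499.28165125 113.02379836  58.06137234] [548.52428415 154.88728337  91.57612223]
```

```bash
cat > plan.py <<'E'
from h import *
from cell import r
def target_R(a,flip=1):
    a=np.radians(a); x=np.array([0,0,-1.]); z=flip*np.array([-np.sin(a),np.cos(a),0]); return np.c_[x,np.cross(z,x),z]
def delta(pos,a,s=None):
    s=s or r.sense(); R0=Ro.from_euler('xyz',s["tcp_rot"]).as_matrix(); best=None
    for f in(1,-1):
        v=np.degrees(Ro.from_matrix(target_R(a,f)@R0.T).as_rotvec()); print("flip",f,"rotvec",v.round(1))
    print("t",s["t"],"pos",s["tool_pos"].round(1),"shift",(np.array(pos)-s["tool_pos"]).round(1),"gap",s["finger_gap"].__round__(3),"ft",s["ft_force"].round(2),"q6",s["qpos"].round(2))
E
python3 - <<'E'
from plan import *
delta([485,-121,300],11.8)
print(target_R(11.8))
s=r.sense(); print(Ro.from_euler('xyz',s["tcp_rot"]).as_matrix().round(3))
E
```

```text
flip 1 rotvec [ 0.000e+00 -1.000e-01  1.726e+02]
flip -1 rotvec [-0.  -0.  -7.4]
t 0.15 pos [ 180.7 -519.4  302.2] shift [304.3 398.4  -2.2] gap 1.003 ft [-0.46 -0.73  0.65] q6 [-1.3   0.3   1.52  0.    1.32 -0.07]
[[ 0.         -0.97886739 -0.20449605]
 [ 0.         -0.20449605  0.97886739]
 [-1.         -0.          0.        ]]
[[-0.     0.944  0.329]
 [ 0.001  0.329 -0.944]
 [-1.     0.    -0.001]]
```

Call:
carry_out --slide '[[31, 40, 0], [31, 40, 0], [31, 40, 0], [31, 40, 0], [31, 40, 0], [31, 40, 0], [31, 40, 0], [31, 40, 0], [31, 40, 0], [25, 38, 0]]' --dr '[[0, 0, -0.8], [0, 0, -0.8], [0, 0, -0.8], [0, 0, -0.8], [0, 0, -0.8], [0, 0, -0.8], [0, 0, -0.8], [0, 0, -0.8], [0, 0, -0.8], [0, 0, -0.2]]' --hand '[0.8, 0.8, 0.8, 0.8, 0.8, 0.8, 0.8, 0.8, 0.8, 0.8]'

```text
t: 1.4
tool_pos: [490.2, -108.9, 300.6]
tcp_rot: [-3.004, 1.568, 1.905]
ft_force: [0.6, -0.6, 0.6]
finger_gap: 0.801
```

```bash
cat > shot.py <<'E'
from plan import *
from cell import eyes
def shot(c,name):
    s=r.sense(); d=eyes.camera(c); np.savez(name+".npz",**d,tp=s["tool_pos"],te=s["tcp_rot"]); cv2.imwrite(f"pics/{name}.png",d["image"][:,:,::-1]); return d,(s["tool_pos"],s["tcp_rot"])
E
python3 - <<'E'
from shot import *
from bowl import fit
delta([485,-121,200],11.8)
d,t=shot("wrist","w1"); print(fit(d,t))
E
```

```text
flip 1 rotvec [-1.000e-01  3.000e-01 -1.794e+02]
flip -1 rotvec [-0.2 -0.1  0.6]
t 1.4 pos [ 490.2 -108.9  300.6] shift [  -5.2  -12.1 -100.6] gap 0.801 ft [ 0.63 -0.55  0.62] q6 [-0.29  0.2   1.66  0.    1.29  1.08]
(array([577.27434539, -97.75877801]), 1594, array([ 486.61756907, -115.92160041,   42.64229419]), 798, np.float64(11.138258126465168), np.float64(11.329053763936681), np.float64(126.8260226227368))
```

View pics/w1.png

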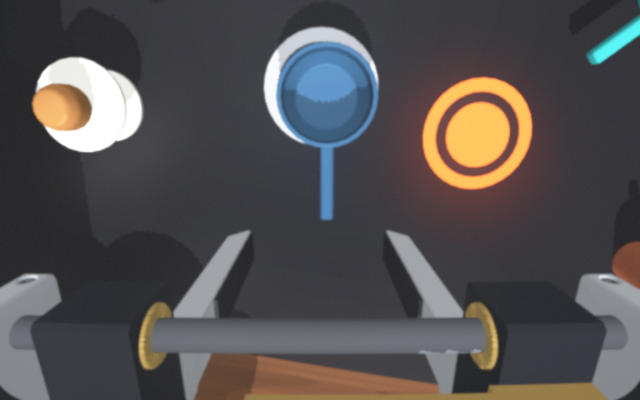

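The wrist view shows the blue bowl at (327,95), its handle ending at (326,218), the orange ring at (478,133) and the roll at (62,105). I'll reshoot now the arm has settled and fit the ring and roll as well.

```bash
cat > ring.py <<'E'
from h import *
def ring(d,t=None):
    hsv=cv2.cvtColor(np.ascontiguousarray(d["image"]),cv2.COLOR_RGB2HSV); H,S,V=[hsv[...,i].astype(int) for i in range(3)]
    W=cloud(d,t)
    m=((H>5)&(H<28)&(S>130)&(V>150)&(abs(W[...,2])<15)&(W[...,1]<-180)&(W[...,1]>-370)&(W[...,0]>480)&(W[...,0]<660)).astype(np.uint8)
    cs,_=cv2.findContours(m,cv2.RETR_EXTERNAL,cv2.CHAIN_APPROX_NONE); c=max(cs,key=cv2.contourArea)[:,0]
    P=onplane(d,c,0,t); (e,ax,_)=cv2.fitEllipse(P[:,:2].astype(np.float32)); return e,ax
E
python3 - <<'E'
from shot import *
from bowl import fit
from ring import ring
d,t=shot("wrist","w2"); print(t,fit(d,t)); print(ring(d,t))
for n in("top0","side0"): print(n,ring(dict(np.load(n+".npz"))))
W=cloud(d,t); q=W[(W[...,2]>60)&(W[...,1]>80)&(W[...,1]<200)]; print(q.min(0),q.max(0))
# desk height
print(np.nanmedian(W[225:240,300:340,2]))
E
```

```text
(array([ 491.93954574, -105.55420098,  300.45281912]), array([3.06836317, 1.56687331, 1.69547081])) (array([577.26199628, -97.67902624]), 1581, array([ 486.65620668, -115.92300916,   42.6138371 ]), 789, np.float64(11.32726980267961), np.float64(11.384595689786915), np.float64(126.6618656522836))
((571.9150390625, -274.99090576171875), (125.77611541748047, 126.47357177734375))
top0 ((573.43798828125, -276.1938171386719), (127.7178726196289, 128.98548889160156))
side0 ((572.3535766601562, -273.36138916015625), (120.6646499633789, 123.12785339355469))
[499.36303926 119.66705211  60.03103659] [542.62502348 161.05330545  88.12181537]
1.7270078383689622
```

Call:
carry_out --slide '[[-3, -6, -40], [-3, -5, -45], [0, 0, -45], [0, 0, -30], [0, 0, -18], [0, 0, 0]]' --dr '[[0, 0, 0], [0, 0, 0], [0, 0, 0], [0, 0, 0], [0, 0, 0], [0, 0, 0]]' --hand '[0.6, 0.5, 0.5, 0.5, 0.5, 0.5]'

```text
t: 2.25
tool_pos: [482.4, -120.4, 116.9]
tcp_rot: [-2.846, 1.567, 2.066]
ft_force: [-1.0, 0.1, 0.6]
finger_gap: 0.501
```

```bash
python3 - <<'E'
from shot import *
from bowl import fit
delta([486,-116.5,115],11.4)
d,t=shot("wrist","w3")
E
```

```text
flip 1 rotvec [ 1.000e-01 -3.000e-01  1.799e+02]
flip -1 rotvec [-0.2 -0.1 -0.1]
t 2.25 pos [ 482.4 -120.4  116.9] shift [ 3.6  3.9 -1.9] gap 0.501 ft [-0.96  0.14  0.64] q6 [-0.32  0.43  1.83  0.    0.88  1.05]
```

View pics/w3.png

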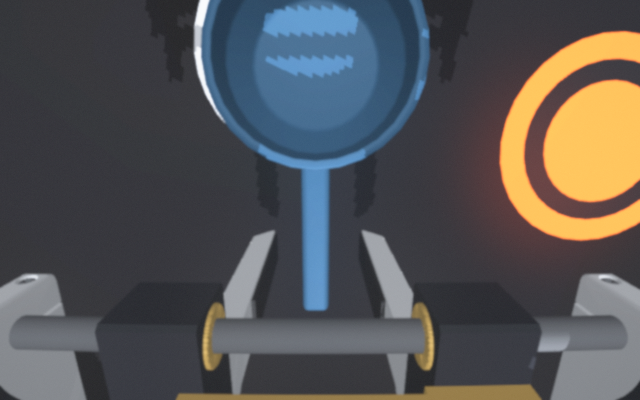

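The handle at column 316 lies midway between the fingertips (about 262 and 375), so I'll close gently.

Call:
carry_out --slide '[[3, 1, -1], [0, 0, 0], [0, 0, 0], [0, 0, 0], [0, 0, 0], [0, 0, 0]]' --dr '[[0, 0, 0], [0, 0, 0], [0, 0, 0], [0, 0, 0], [0, 0, 0], [0, 0, 0]]' --hand '[0.3, 0.1, 0.05, 0.05, 0.05, 0.05]' --force 8

```text
t: 3.05
tool_pos: [486.8, -119.8, 119.3]
tcp_rot: [1.746, 1.567, 0.376]
ft_force: [0.7, 0.5, -0.7]
finger_gap: 0.145
```

```bash
python3 - <<'E'
from shot import *
from bowl import fit
delta([486,-116.5,115],11.4)
d,t=shot("wrist","w4"); print(fit(d,t))
E
```

```text
flip 1 rotvec [-3.000e-01 -1.000e-01  1.799e+02]
flip -1 rotvec [-0.1  0.2 -0.1]
t 3.05 pos [ 486.8 -119.8  119.3] shift [-0.8  3.3 -4.3] gap 0.145 ft [ 0.69  0.54 -0.73] q6 [-0.32  0.43  1.82  0.    0.89  1.05]
(array([578.72732164, -98.08799289]), 6103, array([ 489.27104516, -117.76966405,   42.74130218]), 3106, np.float64(12.013858768599896), np.float64(12.408206819044317), np.float64(128.2802913373343))
```

Call:
carry_out --slide '[[0, -10, -1], [0, -15, -1], [0, -15, -1]]' --dr '[[0, 0, 0], [0, 0, 0], [0, 0, 0]]' --hand '[0.05, 0.05, 0.05]'

```text
t: 3.48
tool_pos: [487.0, -161.6, 116.5]
tcp_rot: [1.833, 1.566, 0.464]
ft_force: [0.4, 3.4, 2.3]
finger_gap: 0.174
```

```bash
python3 - <<'E'
from shot import *
from bowl import fit
delta([486,-116.5,115],11.4)
d,t=shot("wrist","w5"); print(fit(d,t))
E
```

```text
flip 1 rotvec [ -0.3  -0.2 179.8]
flip -1 rotvec [-0.1  0.2 -0.2]
t 3.475 pos [ 487.  -161.6  116.5] shift [-1.  45.1 -1.5] gap 0.174 ft [0.38 3.37 2.28] q6 [-0.39  0.46  1.79  0.    0.89  0.97]
(array([ 575.0815556 , -124.69926605]), 6804, array([ 491.07460552, -158.42564919,   40.07824661]), 2975, np.float64(20.43912336427443), np.float64(21.874046552055752), np.float64(128.22596712799947))
```

View pics/w5.png

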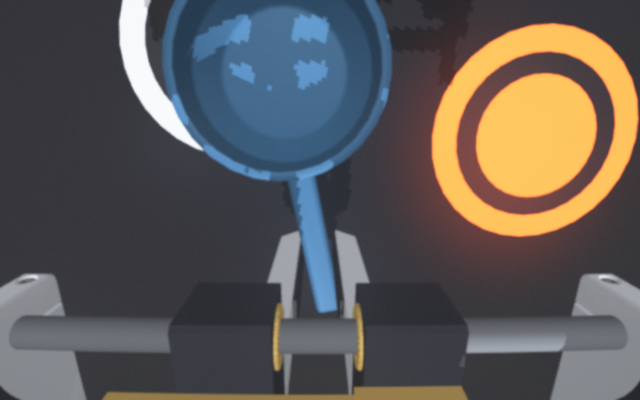

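The bowl lags: its handle turned about 10° in the soft grip. I'll grip harder and slide more slowly.

Call:
carry_out --slide '[[0, 0, 0], [0, 0, 0], [0, -2, 0], [0, -4, 0], [0, -6, 0]]' --dr '[[0, 0, 0], [0, 0, 0], [0, 0, 0], [0, 0, 0], [0, 0, 0]]' --hand '[0.05, 0.05, 0.05, 0.05, 0.05]' --force 35

```text
t: 4.15
tool_pos: [487.0, -175.6, 116.5]
tcp_rot: [1.767, 1.566, 0.396]
ft_force: [0.1, 3.1, 2.3]
finger_gap: 0.146
```

```bash
python3 - <<'E'
from shot import *
from bowl import fit
delta([486,-116.5,115],11.4)
d,t=shot("wrist","w6"); print(fit(d,t))
E
```

```text
flip 1 rotvec [ -0.4  -0.2 179.9]
flip -1 rotvec [-0.1  0.2 -0.1]
t 4.15 pos [ 487.  -175.6  116.5] shift [-1.  59.1 -1.5] gap 0.146 ft [0.14 3.06 2.33] q6 [-0.42  0.47  1.78  0.    0.9   0.95]
(array([ 578.53156726, -149.08682184]), 4220, array([ 490.79697942, -172.95351464,   40.20559442]), 2981, np.float64(15.720578487526945), np.float64(15.218080925588337), np.float64(127.53390028362737))
```

Call:
carry_out --slide '[[-1, -8, 0], [-1, -9, 0], [-1, -9, 0], [-1, -9, 0], [-1, -9, 0], [0, -9, 0], [0, -9, 0], [0, -9, 0], [0, -7, 0], [0, -4, 0]]' --dr '[[0, 0, 0], [0, 0, 0], [0, 0, 0], [0, 0, 0], [0, 0, 0], [0, 0, 0], [0, 0, 0], [0, 0, 0], [0, 0, 0], [0, 0, 0]]' --hand '[0.05, 0.05, 0.05, 0.05, 0.05, 0.05, 0.05, 0.05, 0.05, 0.05]' --force 45

```text
t: 5.45
tool_pos: [481.4, -264.4, 116.4]
tcp_rot: [1.771, 1.567, 0.4]
ft_force: [-0.4, 3.7, 2.6]
finger_gap: 0.148
```

```bash
python3 - <<'E'
from shot import *
from bowl import fit
delta([486,-116.5,115],11.4)
d,t=shot("wrist","w7"); print(fit(d,t))
E
```

```text
flip 1 rotvec [-4.0e-01 -1.0e-01  1.8e+02]
flip -1 rotvec [-0.1  0.2 -0. ]
t 5.45 pos [ 481.4 -264.4  116.4] shift [  4.6 147.9  -1.4] gap 0.148 ft [-0.39  3.73  2.56] q6 [-0.57  0.52  1.68  0.    0.93  0.8 ]
(array([ 499.33007436, -209.04483115]), 2711, array([ 539.98517532, -216.41241039,   41.72040876]), 3229, np.float64(33.72999488405529), np.float64(169.72824919074995), np.float64(96.65303117241564))
```

View pics/w7.png

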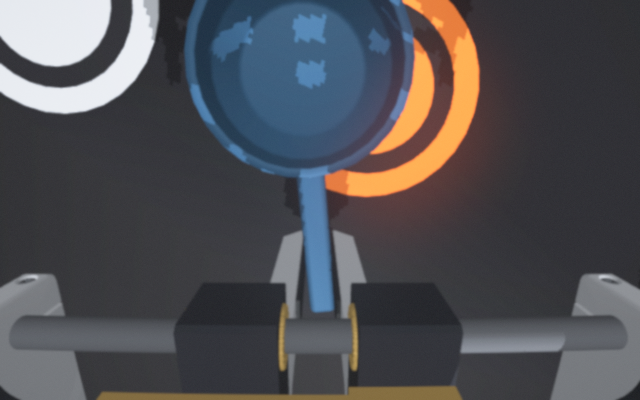

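```bash
python3 - <<'E'
s=open('bowl.py').read()
a=s.index("    rim=P[P[:,2]>40]"); b=s.index("    dd=np.hypot(*(P[:,:2]-g).T); h=")
s=s[:a]+'''    q=P[P[:,2]>40]; rng=np.random.default_rng(0); best=(-1,None); Q=q[rng.choice(len(q),min(400,len(q)),False)]
    for x in np.arange(Q[:,0].min()-50,Q[:,0].max()+50,4):
        for y in np.arange(Q[:,1].min()-50,Q[:,1].max()+50,4):
            dd=np.hypot(Q[:,0]-x,Q[:,1]-y); n=(abs(dd-47.5)<5).sum()-3*((dd<38)).sum()
            if n>best[0]: best=(n,(x,y))
    g=np.array(best[1])
    for _ in range(4):
        dd=np.hypot(*(q[:,:2]-g).T); rim=q[(dd>40)&(dd<55)]
        g=least_squares(lambda p:np.hypot(rim[:,0]-p[0],rim[:,1]-p[1])-47.5,g,loss='soft_l1').x
'''+s[b:]
open('bowl.py','w').write(s)
E
python3 - <<'E'
from bowl import *
from ring import ring
for n in("top0","side0","w2","w4","w6","w7"):
    d=dict(np.load(n+".npz")); t=(d["tp"],d["te"]) if n[0]=="w" else None
    print(n,[np.round(x,1) for x in fit(d,t)])
E
```

```text
top0 [array([580.3, -99. ]), np.int64(94), array([ 487.8, -117.6,   41.5]), np.int64(119), np.float64(11.0), np.float64(11.4), np.float64(127.6)]
side0 [array([ 577.1, -101.9]), np.int64(142), array([ 485.2, -121.2,   40.3]), np.int64(94), np.float64(11.6), np.float64(11.8), np.float64(129.0)]
w2 [array([577.4, -97.7]), np.int64(1567), array([ 486.9, -115.9,   42.6]), np.int64(794), np.float64(11.4), np.float64(11.3), np.float64(126.8)]
w4 [array([578.3, -98.2]), np.int64(6075), array([ 489. , -117.8,   42.7]), np.int64(3079), np.float64(12.0), np.float64(12.4), np.float64(127.9)]
w6 [array([ 578.1, -148.7]), np.int64(4186), array([ 490.6, -173. ,   40.2]), np.int64(2962), np.float64(15.7), np.float64(15.5), np.float64(127.2)]
w7 [array([ 572.2, -238.2]), np.int64(3925), array([ 484.3, -262. ,   40.2]), np.int64(2830), np.float64(15.4), np.float64(15.1), np.float64(126.8)]
```

Call:
carry_out --slide '[[0, -6, 0], [0, -8, 0], [0, -8, 0], [0, -7, 0], [0, -4, 0], [0, -2, 0], [0, 0, 0]]' --dr '[[0, 0, 0], [0, 0, 0], [0, 0, 0], [0, 0, 0], [0, 0, 0], [0, 0, 0], [0, 0, 0]]' --hand '[0.05, 0.05, 0.05, 0.05, 0.05, 0.05, 0.05]'

```text
t: 6.38
tool_pos: [481.3, -302.0, 116.4]
tcp_rot: [1.799, 1.567, 0.428]
ft_force: [-0.7, 3.7, 2.0]
finger_gap: 0.146
```

```bash
python3 - <<'E'
from shot import *
from bowl import fit
from ring import ring
delta([486,-116.5,115],11.4)
d,t=shot("wrist","w8"); print(fit(d,t))
d,_=shot("side","s8"); print(fit(d),ring(d))
E
```

```text
flip 1 rotvec [ -0.3  -0.2 180. ]
flip -1 rotvec [-0.1  0.2 -0. ]
t 6.375 pos [ 481.3 -302.   116.4] shift [  4.7 185.5  -1.4] gap 0.146 ft [-0.67  3.7   2.04] q6 [-0.63  0.56  1.63  0.    0.95  0.74]
(array([ 572.89135937, -276.16399479]), 2926, array([ 485.90710179, -293.2759416 ,   39.75718479]), 375, np.float64(15.326486320621889), np.float64(11.129372927460027), np.float64(124.84022059160277))bowl.py:18: RuntimeWarning: Mean of empty slice.
  hm=h.mean(0);
  ret = um.true_divide(
Traceback (most recent call last):
  File "bowl.py", line 19, in fit
    c,b=np.polyfit(h[:,0],h[:,1],1)
        ~~~~~~~~~~^^^^^^^^^^^^^^^^^
TypeError: expected non-empty vector for x
```

View pics/w8.png

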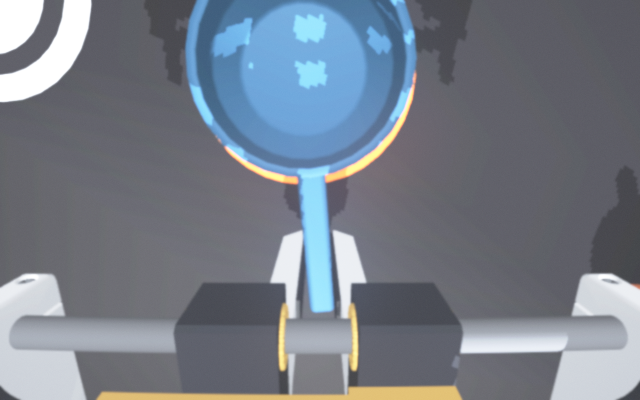

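The bowl is at (573,-276), against the ring at (572.5,-275). I'll release and rise.

Call:
carry_out --slide '[[0, 0, 0], [0, 0, 0], [0, 0, 0], [0, 0, 0], [0, 0, 20], [0, 0, 40], [0, 0, 50], [0, 0, 50], [0, 0, 30], [0, 0, 0]]' --dr '[[0, 0, 0], [0, 0, 0], [0, 0, 0], [0, 0, 0], [0, 0, 0], [0, 0, 0], [0, 0, 0], [0, 0, 0], [0, 0, 0], [0, 0, 0]]' --hand '[0.3, 0.4, 0.5, 0.5, 0.5, 0.6, 0.8, 0.9, 1.0, 1.0]' --force 10

```text
t: 7.72
tool_pos: [480.0, -301.4, 311.5]
tcp_rot: [1.795, 1.568, 0.424]
ft_force: [0.0, -0.1, 0.1]
finger_gap: 0.983
```

```bash
python3 - <<'E'
from shot import *
from bowl import fit
from ring import ring
delta([590,322,300],0)
d,t=shot("wrist","w9"); print(fit(d,t),ring(d,t))
E
```

```text
flip 1 rotvec [-2.000e-01 -1.000e-01  1.686e+02]
flip -1 rotvec [ -0.1   0.2 -11.4]
t 7.725 pos [ 480.  -301.4  311.5] shift [110.  623.4 -11.5] gap 0.983 ft [ 0.01 -0.09  0.08] q6 [-0.63  0.33  1.46  0.    1.35  0.74]bowl.py:18: RuntimeWarning: Mean of empty slice.
  hm=h.mean(0);
  ret = um.true_divide(
Traceback (most recent call last):
  File "bowl.py", line 19, in fit
    c,b=np.polyfit(h[:,0],h[:,1],1)
        ~~~~~~~~~~^^^^^^^^^^^^^^^^^
TypeError: expected non-empty vector for x
```

View pics/w9.png

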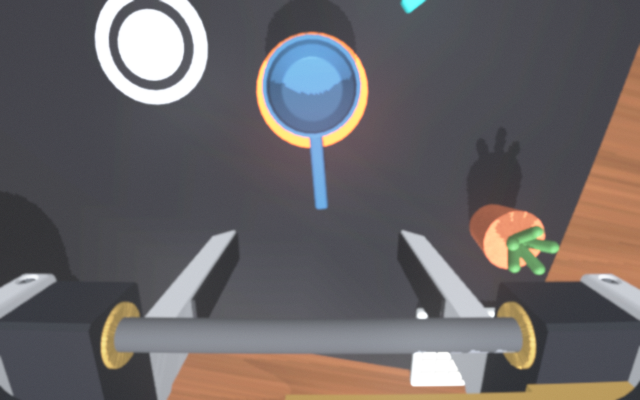

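Call:
carry_out --slide '[[6, 50, 0], [9, 50, 0], [9, 50, 0], [9, 50, 0], [9, 50, 0], [9, 50, 0], [9, 50, 0], [9, 50, 0], [9, 50, 0], [9, 50, 0]]' --dr '[[0, 0, -1], [0, 0, -1], [0, 0, -1], [0, 0, -1], [0, 0, -1], [0, 0, -1], [0, 0, -1], [0, 0, -1], [0, 0, -1], [0, 0, -1]]' --hand '[1, 1, 1, 1, 1, 1, 1, 1, 1, 1]'

```text
t: 9.02
tool_pos: [563.8, 212.1, 291.4]
tcp_rot: [-1.863, 1.548, 2.863]
ft_force: [-0.3, -1.2, 0.1]
finger_gap: 1.0
```

```bash
sed -i 's/(H>98)&(H<115)&(S>110)/(H>94)\&(H<118)\&(S>70)/' bowl.py; python3 - <<'E'
from shot import *
from bowl import fit
from ring import ring
delta([590,322,300],0)
d=dict(np.load("w9.npz")); t=(d["tp"],d["te"]); print(fit(d,t))
E
```

```text
flip 1 rotvec [  2.   -0.6 179.2]
flip -1 rotvec [-0.4 -1.3 -0.7]
t 9.025 pos [563.8 212.1 291.4] shift [ 26.2 109.9   8.6] gap 1.0 ft [-0.28 -1.17  0.11] q6 [0.3  0.43 1.37 0.01 1.36 1.85]
(array([ 573.65796209, -273.80372318]), 1323, array([ 484.9427849 , -299.22020176,   42.60736121]), 775, np.float64(15.232405343240993), np.float64(15.98675729223297), np.float64(127.5343512967209))
```

Call:
carry_out --slide '[[6, 40, 4], [6, 36, 3], [0, 14, 1], [0, 0, 0], [0, 0, 0]]' --dr '[[0, -1, -0.5], [0, -0.3, 0], [0, 0, 0], [0, 0, 0], [0, 0, 0]]' --hand '[1, 1, 1, 1, 1]'

```text
t: 9.65
tool_pos: [574.6, 306.1, 290.4]
tcp_rot: [-1.729, 1.561, 2.99]
ft_force: [0.2, -0.4, -0.3]
finger_gap: 1.003
```

```bash
python3 - <<'E'
from shot import *
delta([590,322,300],0)
d,t=shot("wrist","w10"); W=cloud(d,t)
for x in range(480,715,10):
    q=W[(abs(W[...,0]-x)<5)&(W[...,2]>44)&(W[...,2]<70)&(W[...,1]>250)&(W[...,1]<400)]
    if len(q): 
        y=np.sort(q[:,1]); m=(y[0]+y[-1])/2; print(x,y[0].round(1),y[-1].round(1),"in",y[y<m].max().round(1),y[y>m].min().round(1),"mid",m.round(1),q[:,2].max().round(1))
hsv=cv2.cvtColor(d["image"],cv2.COLOR_RGB2HSV); H,S,V=[hsv[...,i].astype(int) for i in range(3)]
o=(H>3)&(H<20)&(S>190)&(V>120)&(W[...,2]>30)&(W[...,2]<65); q=W[o]; print(len(q),q.min(0),q.max(0))
# grey steel end points
q=W[(W[...,2]>44)&(W[...,1]>250)&(W[...,1]<400)]; print(q.min(0),q.max(0))
E
```

```text
flip 1 rotvec [ 9.000e-01 -1.000e-01  1.796e+02]
flip -1 rotvec [-0.1 -0.6 -0.4]
t 9.65 pos [574.6 306.1 290.4] shift [15.4 15.9  9.6] gap 1.003 ft [ 0.2  -0.37 -0.32] q6 [0.43 0.54 1.21 0.01 1.4  1.99]
490 316.6 332.3 in 324.0 325.0 mid 324.5 54.5
500 313.6 335.7 in 324.0 324.9 mid 324.7 54.8
510 311.5 337.7 in 324.2 324.9 mid 324.6 54.3
520 309.4 339.6 in 313.7 335.5 mid 324.5 50.9
530 307.4 342.5 in 311.6 337.7 mid 325.0 50.3
540 304.4 345.3 in 309.5 340.3 mid 324.9 50.5
550 302.5 347.2 in 306.5 342.4 mid 324.9 50.6
560 296.7 353.5 in 304.6 344.8 mid 325.1 53.8
570 295.8 353.3 in 302.7 346.2 mid 324.6 55.0
580 295.0 354.8 in 302.8 346.7 mid 324.9 55.0
590 295.1 355.5 in 302.0 347.4 mid 325.3 54.9
600 294.3 356.1 in 301.9 347.9 mid 325.2 54.2
610 293.5 356.0 in 301.1 348.7 mid 324.7 54.2
620 296.5 353.3 in 300.3 349.5 mid 324.9 51.0
630 295.7 354.9 in 298.5 351.0 mid 325.3 50.8
640 294.0 356.1 in 297.7 352.8 mid 325.0 51.1
650 292.3 357.9 in 296.0 353.3 mid 325.1 50.9
660 290.7 359.1 in 294.3 354.9 mid 324.9 51.3
670 289.2 360.9 in 292.7 356.6 mid 325.1 54.6
680 288.5 361.7 in 291.8 358.0 mid 325.1 55.0
690 287.9 362.2 in 291.2 358.7 mid 325.0 54.7
700 287.1 363.1 in 290.5 359.5 mid 325.1 54.7Traceback (most recent call last):
  File "<stdin>", line 9, in <module>
    return umr_minimum(a, axis, None, out, keepdims, initial, where)
ValueError: zero-size array to reduction operation minimum which has no identity
```

View pics/w10.png

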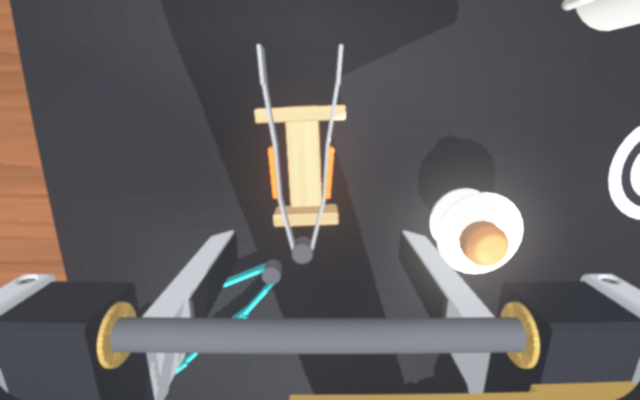

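The steel tongs have their hinge at (302,250), orange pads at (273,170) and (330,170), and jaws at (262,60) and (340,60). The turquoise look-alike is at (270,270). The midline is y≈325, the pad centre x≈588, and the yaw about 0. I'll descend to it.

Call:
carry_out --slide '[[10, 14, -20], [4, 6, -40], [0, 0, -40], [0, 0, -35], [0, 0, 0], [0, 0, 0]]' --dr '[[0, -0.6, -0.3], [0, 0, 0], [0, 0, 0], [0, 0, 0], [0, 0, 0], [0, 0, 0]]' --hand '[1, 1, 1, 1, 1, 1]'

```text
t: 10.45
tool_pos: [590.7, 320.4, 155.8]
tcp_rot: [2.111, 1.564, 0.535]
ft_force: [0.2, 0.2, 0.8]
finger_gap: 0.999
```

```bash
cat > tongs.py <<'E'
from shot import *
def prof(d,t,zlo=44,zhi=70,x0=530,x1=700,y0=270,y1=380):
    W=cloud(d,t); out=[]
    for x in np.arange(x0,x1,10):
        q=W[(abs(W[...,0]-x)<5)&(W[...,2]>zlo)&(W[...,2]<zhi)&(W[...,1]>y0)&(W[...,1]<y1)]
        if len(q): out.append((x,q[:,1].min().round(1),q[:,1].max().round(1),((q[:,1].min()+q[:,1].max())/2).round(1),q[:,2].max().round(1)))
    return out
E
python3 - <<'E'
from tongs import *
delta([588,325,119],0)
d,t=shot("wrist","w11"); print(*prof(d,t),sep="\n")
E
```

```text
flip 1 rotvec [   0.5    0.3 -179.7]
flip -1 rotvec [-0.2  0.3  0.3]
t 10.45 pos [590.7 320.4 155.8] shift [ -2.7   4.6 -36.8] gap 0.999 ft [0.23 0.24 0.79] q6 [0.44 0.71 1.27 0.   1.16 2.02]
(np.int64(530), np.float64(309.0), np.float64(339.7), np.float64(324.4), np.float64(46.1))
(np.int64(540), np.float64(304.1), np.float64(344.9), np.float64(324.5), np.float64(50.3))
(np.int64(550), np.float64(301.7), np.float64(347.9), np.float64(324.8), np.float64(50.3))
(np.int64(560), np.float64(295.9), np.float64(352.5), np.float64(324.2), np.float64(54.3))
(np.int64(570), np.float64(295.6), np.float64(353.8), np.float64(324.7), np.float64(54.7))
(np.int64(580), np.float64(274.9), np.float64(369.0), np.float64(322.0), np.float64(69.8))
(np.int64(590), np.float64(274.7), np.float64(369.1), np.float64(321.9), np.float64(70.0))
(np.int64(600), np.float64(270.0), np.float64(379.8), np.float64(324.9), np.float64(70.0))
(np.int64(610), np.float64(293.1), np.float64(356.2), np.float64(324.6), np.float64(54.6))
(np.int64(620), np.float64(296.0), np.float64(353.4), np.float64(324.7), np.float64(51.2))
(np.int64(630), np.float64(294.7), np.float64(354.7), np.float64(324.7), np.float64(50.6))
(np.int64(640), np.float64(293.2), np.float64(356.5), np.float64(324.9), np.float64(50.6))
(np.int64(650), np.float64(291.6), np.float64(357.6), np.float64(324.6), np.float64(51.2))
(np.int64(660), np.float64(290.3), np.float64(359.3), np.float64(324.8), np.float64(51.0))
(np.int64(670), np.float64(288.7), np.float64(360.9), np.float64(324.8), np.float64(54.9))
(np.int64(680), np.float64(287.8), np.float64(361.8), np.float64(324.8), np.float64(54.9))
(np.int64(690), np.float64(287.2), np.float64(362.4), np.float64(324.8), np.float64(54.7))
```

View pics/w11.png

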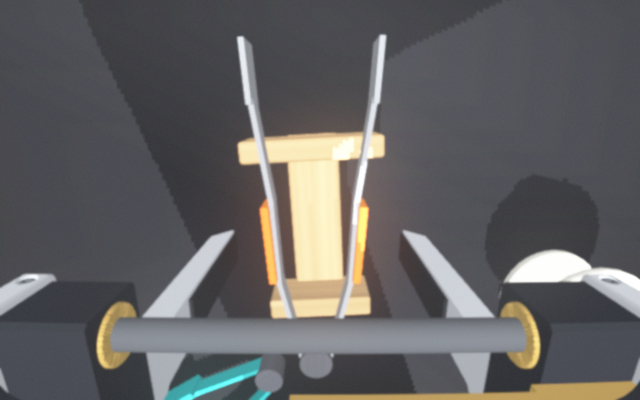

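Call:
carry_out --slide '[[-2, 3, -12], [0, 0, -14], [0, 0, -8], [0, 0, 0], [0, 0, 0]]' --dr '[[0, 0, 0], [0, 0, 0.3], [0, 0, 0], [0, 0, 0], [0, 0, 0]]' --hand '[1, 1, 1, 1, 1]'

```text
t: 11.12
tool_pos: [588.9, 323.9, 121.6]
tcp_rot: [2.081, 1.561, 0.511]
ft_force: [-0.4, 1.0, 0.6]
finger_gap: 1.0
```

```bash
python3 - <<'E'
from tongs import *
delta([588,324.3,119],0)
d,t=shot("wrist","w12"); print(*prof(d,t,x0=610),sep="\n")
E
```

```text
flip 1 rotvec [   0.7    0.4 -180. ]
flip -1 rotvec [-0.3  0.5  0. ]
t 11.125 pos [588.9 323.9 121.6] shift [-0.9  0.4 -2.6] gap 1.0 ft [-0.39  0.95  0.6 ] q6 [0.45 0.75 1.29 0.   1.1  2.02]
(np.int64(610), np.float64(293.3), np.float64(356.3), np.float64(324.8), np.float64(54.5))
(np.int64(620), np.float64(296.3), np.float64(353.5), np.float64(324.9), np.float64(50.6))
(np.int64(630), np.float64(294.8), np.float64(355.0), np.float64(324.9), np.float64(50.6))
(np.int64(640), np.float64(292.9), np.float64(356.5), np.float64(324.7), np.float64(50.9))
(np.int64(650), np.float64(291.5), np.float64(357.9), np.float64(324.7), np.float64(50.8))
(np.int64(660), np.float64(290.0), np.float64(359.2), np.float64(324.6), np.float64(50.7))
(np.int64(670), np.float64(288.3), np.float64(361.0), np.float64(324.6), np.float64(54.5))
(np.int64(680), np.float64(287.8), np.float64(361.7), np.float64(324.7), np.float64(55.7))
(np.int64(690), np.float64(287.2), np.float64(362.5), np.float64(324.8), np.float64(55.0))
```

View pics/w12.png

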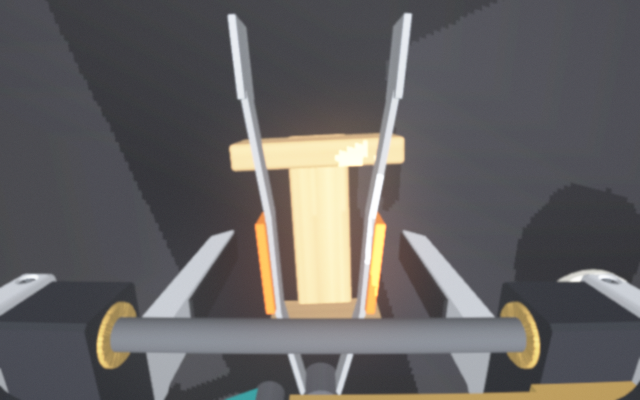

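Call:
carry_out --slide '[[0, 0.4, -2], [0, 0, 0], [0, 0, 0], [0, 0, 0], [0, 0, 0]]' --dr '[[-0.3, 0.5, 0], [0, 0, 0], [0, 0, 0], [0, 0, 0], [0, 0, 0]]' --hand '[0.8, 0.65, 0.585, 0.585, 0.585]' --force 20

```text
t: 11.8
tool_pos: [589.2, 324.3, 120.2]
tcp_rot: [-0.412, 1.57, -1.983]
ft_force: [-0.2, 0.3, -0.9]
finger_gap: 0.59
```

```bash
python3 - <<'E'
from tongs import *
delta([588,324.3,119],0)
d,t=shot("wrist","w13"); print(*prof(d,t,x0=610),sep="\n")
E
```

```text
flip 1 rotvec [-0.0e+00 -1.0e-01 -1.8e+02]
flip -1 rotvec [ 0. -0.  0.]
t 11.8 pos [589.2 324.3 120.2] shift [-1.2 -0.  -1.2] gap 0.59 ft [-0.18  0.32 -0.88] q6 [ 0.45  0.75  1.28 -0.    1.11  2.02]
(np.int64(610), np.float64(297.4), np.float64(354.0), np.float64(325.7), np.float64(54.7))
(np.int64(620), np.float64(300.9), np.float64(350.9), np.float64(325.9), np.float64(50.7))
(np.int64(630), np.float64(299.9), np.float64(352.0), np.float64(326.0), np.float64(51.0))
(np.int64(640), np.float64(299.0), np.float64(353.4), np.float64(326.2), np.float64(50.8))
(np.int64(650), np.float64(297.7), np.float64(354.3), np.float64(326.0), np.float64(51.4))
(np.int64(660), np.float64(296.7), np.float64(355.9), np.float64(326.3), np.float64(50.7))
(np.int64(670), np.float64(295.0), np.float64(357.1), np.float64(326.0), np.float64(54.8))
(np.int64(680), np.float64(294.9), np.float64(357.4), np.float64(326.1), np.float64(54.8))
(np.int64(690), np.float64(294.6), np.float64(358.0), np.float64(326.3), np.float64(55.0))
```

Call:
carry_out --slide '[[0, 0, 5], [0, 0, 8], [0, 0, 12], [0, 0, 18], [0, 0, 20], [0, 0, 20], [0, 0, 10], [0, 0, 0], [0, 0, 0], [0, 0, 0]]' --dr '[[0, 0, 0], [0, 0, 0], [0, 0, 0], [0, 0, 0], [0, 0, 0], [0, 0, 0], [0, 0, 0], [0, 0, 0], [0, 0, 0], [0, 0, 0]]' --hand '[0.585, 0.585, 0.585, 0.585, 0.585, 0.585, 0.585, 0.585, 0.585, 0.585]'

```text
t: 13.1
tool_pos: [589.0, 324.3, 221.4]
tcp_rot: [1.79, 1.569, 0.219]
ft_force: [-0.0, -0.4, -0.8]
finger_gap: 0.584
```

```bash
python3 - <<'E'
from tongs import *
delta([588,324.3,119],0)
z=r.sense()["tool_pos"][2]-120
d,t=shot("wrist","w14"); print(*prof(d,t,44+z,70+z,x0=610),sep="\n")
W=cloud(d,t);q=W[(W[...,2]>60)&(W[...,2]<100)&(W[...,1]>90)&(W[...,1]<200)&(W[...,0]<560)]; print(len(q),q.min(0),q.max(0))
d,_=shot("side","s14")
c=d["image"][100:220,200:360]; cv2.imwrite("pics/s14c.png",cv2.resize(c,(800,600),interpolation=cv2.INTER_CUBIC)[:,:,::-1])
E
```

```text
flip 1 rotvec [   0.2    0.  -180. ]
flip -1 rotvec [-0.   0.1  0. ]
t 13.1 pos [589.  324.3 221.4] shift [  -1.     0.  -102.4] gap 0.584 ft [-0.02 -0.38 -0.84] q6 [ 0.45  0.64  1.22 -0.    1.28  2.02]
(np.int64(610), np.float64(297.9), np.float64(353.9), np.float64(325.9), np.float64(156.0))
(np.int64(620), np.float64(301.5), np.float64(350.9), np.float64(326.2), np.float64(151.9))
(np.int64(630), np.float64(300.0), np.float64(351.9), np.float64(326.0), np.float64(152.1))
(np.int64(640), np.float64(299.0), np.float64(353.3), np.float64(326.2), np.float64(152.2))
(np.int64(650), np.float64(298.1), np.float64(354.1), np.float64(326.1), np.float64(152.7))
(np.int64(660), np.float64(296.8), np.float64(355.6), np.float64(326.2), np.float64(152.5))
(np.int64(670), np.float64(295.5), np.float64(356.9), np.float64(326.2), np.float64(157.1))
(np.int64(680), np.float64(295.0), np.float64(357.4), np.float64(326.2), np.float64(156.6))
(np.int64(690), np.float64(294.7), np.float64(357.9), np.float64(326.3), np.float64(157.2))
2057 [511.68459391 122.47975884  60.07699968] [543.31675463 164.28812002  87.89447442]
```

View pics/w14.png

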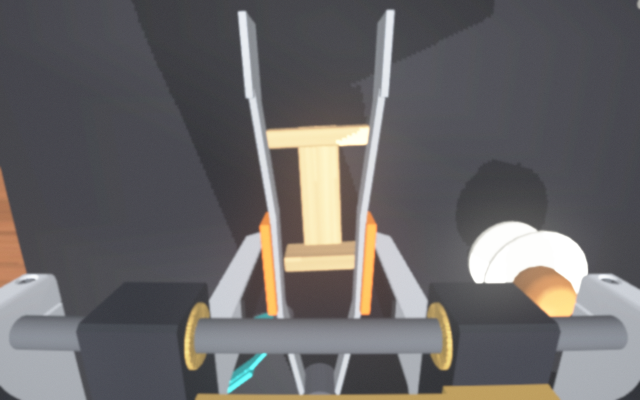

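View pics/s14c.png

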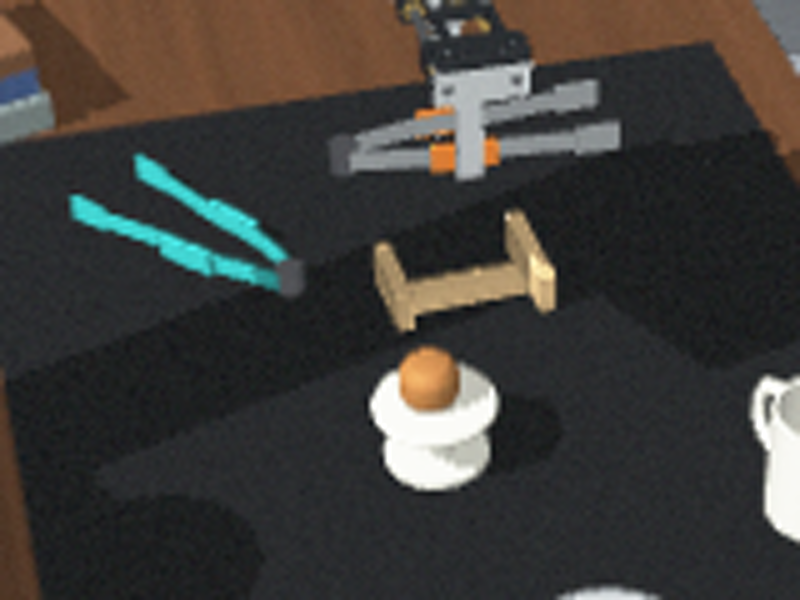

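The tongs are held level and off the rest, with the jaws about 1.9 mm to +y of the tool axis. Next I'll go behind the roll, staying high.

Call:
carry_out --slide '[[-10, -9, 0], [-20, -16, 0], [-24, -21, 0], [-25, -22, 0], [-25, -22, 0], [-25, -22, 0], [-25, -22, 0], [-24, -21, 0], [-18, -14, 0], [-8, -6, 0]]' --dr '[[0, 0, 0], [0, 0, 0], [0, 0, 0], [0, 0, 0], [0, 0, 0], [0, 0, 0], [0, 0, 0], [0, 0, 0], [0, 0, 0], [0, 0, 0]]' --hand '[0.585, 0.585, 0.585, 0.585, 0.585, 0.585, 0.585, 0.585, 0.585, 0.585]'

```text
t: 14.45
tool_pos: [377.8, 144.0, 218.1]
tcp_rot: [-0.909, 1.569, -2.48]
ft_force: [0.1, -0.0, -0.1]
finger_gap: 0.585
```

```bash
cat > look.py <<'E'
from shot import *
from scipy.optimize import least_squares
def look(name):
    s=r.sense(); z=s["tool_pos"][2]-120; X,Y=s["tool_pos"][:2]
    d,t=shot("wrist",name); W=cloud(d,t)
    for x in np.arange(X+40,X+121,10):
        q=W[(abs(W[...,0]-x)<5)&(W[...,2]>45+z)&(W[...,2]<62+z)&(abs(W[...,1]-Y)<45)]
        hsv=None
        if len(q): print(int(x),q[:,1].min().round(1),q[:,1].max().round(1),((q[:,1].min()+q[:,1].max())/2).round(1),q[:,2].max().round(1))
    I=d["image"]; hsv=cv2.cvtColor(I,cv2.COLOR_RGB2HSV); H,S,V=[hsv[...,i].astype(int) for i in range(3)]
    m=(H<25)&(S>90)&(W[...,2]>58)&(W[...,0]>480)&(W[...,0]<570)&(W[...,1]>90)&(W[...,1]<190); q=W[m]
    if len(q): print("roll",len(q),q.min(0).round(1),q.max(0).round(1),((q.min(0)+q.max(0))/2).round(1))
    return d,t,W
E
python3 - <<'E'
from look import *
delta([372,138.5,144],0)
look("w15")
E
```

```text
flip 1 rotvec [1.0e-01 1.0e-01 1.8e+02]
flip -1 rotvec [ 0.1 -0.1 -0. ]
t 14.45 pos [377.8 144.  218.1] shift [ -5.8  -5.5 -74.1] gap 0.585 ft [ 0.07 -0.05 -0.1 ] q6 [ 0.27  0.07  2.   -0.    1.07  1.84]
417 120.1 171.6 145.8 148.7
427 118.8 172.8 145.8 149.1
437 117.7 173.7 145.7 149.2
447 116.6 175.0 145.8 148.7
457 115.0 176.6 145.8 153.7
467 114.7 177.0 145.9 153.3
477 114.4 177.8 146.1 153.6
487 114.2 177.9 146.1 153.0
497 115.2 115.2 115.2 150.1
roll 1792 [499.1 123.3  67.6] [517.4 162.8  88.1] [508.2 143.1  77.8]
```

View pics/w15.png

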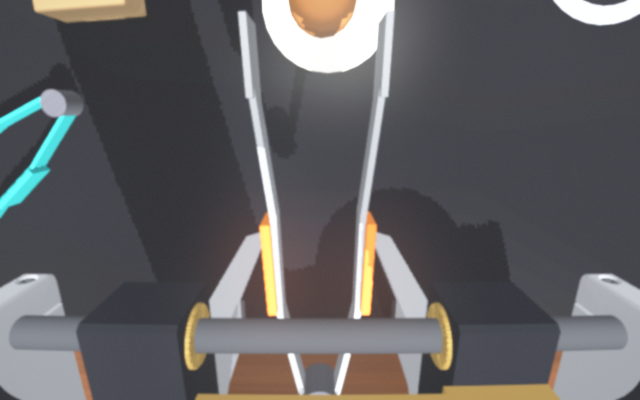

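```bash
cat > rollfit.py <<'E'
from h import *
from scipy.optimize import least_squares
def rf(d,t=None,c0=(521,141)):
    W=cloud(d,t); I=np.ascontiguousarray(d["image"]); hsv=cv2.cvtColor(I,cv2.COLOR_RGB2HSV); H,S,V=[hsv[...,i].astype(int) for i in range(3)]
    m=(H<25)&(S>70)&(W[...,2]>58)&(W[...,2]<95)&(np.hypot(W[...,0]-c0[0],W[...,1]-c0[1])<40); q=W[m]
    # ellipsoidal-ish: use lower side points
    s=q[(q[:,2]<77)]
    f=least_squares(lambda p:np.hypot(s[:,0]-p[0],s[:,1]-p[1])-22,c0,loss='soft_l1').x if len(s)>8 else None
    tp=q[q[:,2]>np.percentile(q[:,2],97)-2].mean(0)
    # plate
    pl=W[(S<70)&(V>90)&(abs(W[...,2]-52)<6)&(np.hypot(W[...,0]-c0[0],W[...,1]-c0[1])<60)]
    return len(s),f,"ext",(q.min(0)).round(1),q.max(0).round(1),"plate",pl.min(0).round(1),pl.max(0).round(1)
E
python3 - <<'E'
from rollfit import *
for n in("top0","side0","s14","w2","w10","w14","w15"):
    d=dict(np.load(n+".npz")); t=(d["tp"],d["te"]) if n[0]=="w" else None
    print(n,*rf(d,t))
E
```

```text
top0 40 [524.79179104 143.37443651] ext [502.4 120.5  61.5] [541.5 156.1  88.2] plate [482.4  92.3  46. ] [569.1 181.1  57.3]
side0 51 [521.02774147 142.43645506] ext [499.3 116.6  58.1] [541.1 154.9  91.6] plate [478.9  90.6  46.1] [567.  170.   57.8]
s14 57 [520.21917438 142.92512976] ext [499.3 113.6  58.2] [540.4 155.6  90.8] plate [478.9  88.6  46. ] [565.7 170.8  57.2]
w2 592 [520.40370206 143.21614353] ext [501.1 119.7  58.4] [542.  161.1  88.1] plate [478.8  93.   46. ] [568.7 182.7  57.9]
w10 405 [520.33464102 142.62239649] ext [505.1 126.4  60.9] [543.  165.4  87.9] plate [478.2  93.7  46.1] [569.1 183.6  57.9]
w14 683 [520.25640664 142.68144795] ext [511.7 125.2  58.5] [543.3 164.3  87.9] plate [512.7  95.1  46. ] [568.5 183.5  57.9]
w15 394 [521.62595199 142.62338992] ext [498.4 122.5  65.5] [517.4 162.9  88.1] plate [478.6  94.1  47.3] [525.4 183.3  57.4]
```

The roll fits consistently at (521,142.8) from every view. I'll back off a little, descend to jaw height, and check again before moving in.

Call:
carry_out --slide '[[-6, -2, 0], [-4, -1, -6], [0, 0, -16], [0, 0, -18], [0, 0, -16], [0, 0, -10], [0, 0, -4], [0, 0, 0], [0, 0, 0]]' --dr '[[0, 0, 0], [0, 0, 0], [0, 0, 0], [0, 0, 0], [0, 0, 0], [0, 0, 0], [0, 0, 0], [0, 0, 0], [0, 0, 0]]' --hand '[0.585, 0.585, 0.585, 0.585, 0.585, 0.585, 0.585, 0.585, 0.585]'

```text
t: 15.62
tool_pos: [368.1, 142.3, 144.8]
tcp_rot: [-0.872, 1.569, -2.441]
ft_force: [0.4, -0.1, 0.1]
finger_gap: 0.587
```

```bash
python3 - <<'E'
from look import *
from rollfit import rf
delta([420.5,140.8,144],0)
d,t,W=look("w16"); print(*rf(d,t))
d,_=shot("side","s16")
c=d["image"][120:240,200:360]; cv2.imwrite("pics/s16c.png",cv2.resize(c,(800,600),interpolation=cv2.INTER_CUBIC)[:,:,::-1])
E
```

```text
flip 1 rotvec [1.000e-01 1.000e-01 1.799e+02]
flip -1 rotvec [ 0.1 -0.1 -0.1]
t 15.625 pos [368.1 142.3 144.8] shift [52.4 -1.5 -0.8] gap 0.587 ft [ 0.35 -0.13  0.1 ] q6 [ 0.28  0.18  2.09 -0.    0.87  1.85]
408 118.5 170.0 144.2 75.4
418 117.1 171.2 144.1 75.5
428 116.0 171.9 143.9 75.9
438 114.6 173.3 143.9 75.8
448 113.3 175.0 144.1 79.8
458 113.2 175.5 144.4 79.9
468 112.7 176.0 144.4 80.6
478 112.6 176.7 144.7 80.1Traceback (most recent call last):
  File "<stdin>", line 4, in <module>
  File "rollfit.py", line 9, in rf
    tp=q[q[:,2]>np.percentile(q[:,2],97)-2].mean(0)
                ~~~~~~~~~~~~~^^^^^^^^^^^
    return _quantile_unchecked(
        a, q, axis, out, overwrite_input, method, keepdims, weights)
    return _ureduce(a,
                    func=_quantile_ureduce_func,
    ...<5 lines>...
                    overwrite_input=overwrite_input,
                    method=method)
    r = func(a, **kwargs)
    result = _quantile(arr,
                       quantiles=q,
    ...<2 lines>...
                       out=out,
                       weights=wgt)
    slices_having_nans = np.isnan(arr[-1, ...])
                                  ~~~^^^^^^^^^
IndexError: index -1 is out of bounds for axis 0 with size 0
```

View pics/w16.png

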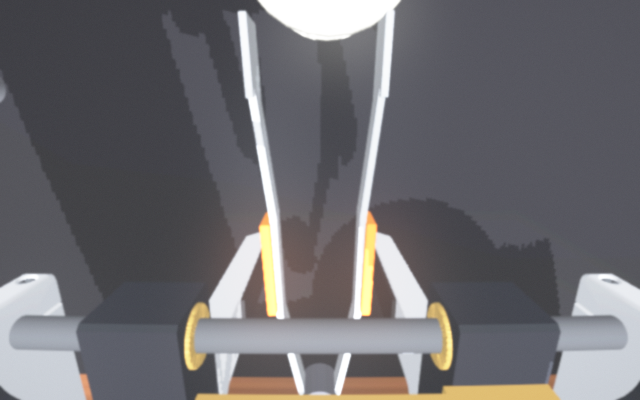

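Call:
carry_out --slide '[[1, -1.7, 0], [4, 0, 0], [6, 0, 0], [7, 0, 0], [7, 0, 0], [7, 0, 0], [7, 0, 0], [6, 0, 0], [3, 0, 0], [0, 0, 0]]' --dr '[[0, 0, 0], [0, 0, 0], [0, 0, 0], [0, 0, 0], [0, 0, 0], [0, 0, 0], [0, 0, 0], [0, 0, 0], [0, 0, 0], [0, 0, 0]]' --hand '[0.585, 0.585, 0.585, 0.585, 0.585, 0.585, 0.585, 0.585, 0.585, 0.585]'

```text
t: 16.92
tool_pos: [420.1, 140.4, 145.3]
tcp_rot: [0.494, 1.57, -1.075]
ft_force: [-0.1, -0.2, -0.8]
finger_gap: 0.584
```

```bash
python3 - <<'E'
from look import *
from rollfit import rf
delta([420.5,140.8,144],0)
d,t,W=look("w17")
d,_=shot("side","s17"); print(rf(d)[:2])
c=d["image"][120:240,200:360]; cv2.imwrite("pics/s17c.png",cv2.resize(c,(800,600),interpolation=cv2.INTER_CUBIC)[:,:,::-1])
d,_=shot("top","t17")
c=d["image"][190:270,200:310]; cv2.imwrite("pics/t17c.png",cv2.resize(c,(800,580),interpolation=cv2.INTER_CUBIC)[:,:,::-1])
E
```

```text
flip 1 rotvec [ -0.    0.  179.9]
flip -1 rotvec [ 0.   0.  -0.1]
t 16.925 pos [420.1 140.4 145.3] shift [ 0.4  0.4 -1.3] gap 0.584 ft [-0.08 -0.16 -0.83] q6 [ 0.24  0.28  1.96 -0.    0.9   1.81]
460 116.6 168.1 142.3 76.4
470 115.3 169.5 142.4 76.1
480 114.2 170.2 142.2 76.4
490 113.0 171.4 142.2 76.2
500 111.6 173.2 142.4 84.0
510 111.3 173.5 142.4 87.3
520 111.0 174.0 142.5 87.3
530 110.7 174.5 142.6 87.2
540 113.8 157.9 135.8 85.0
roll 7868 [499.6 122.   73.6] [539.5 163.   88.4] [519.5 142.5  81. ]
(23, array([520.31872943, 142.38641499]))
```

View pics/s17c.png

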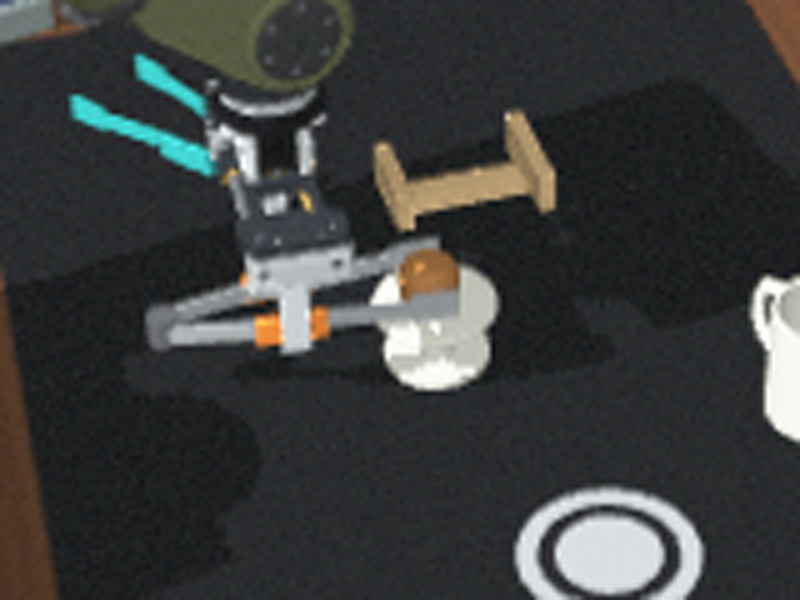

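View pics/w17.png

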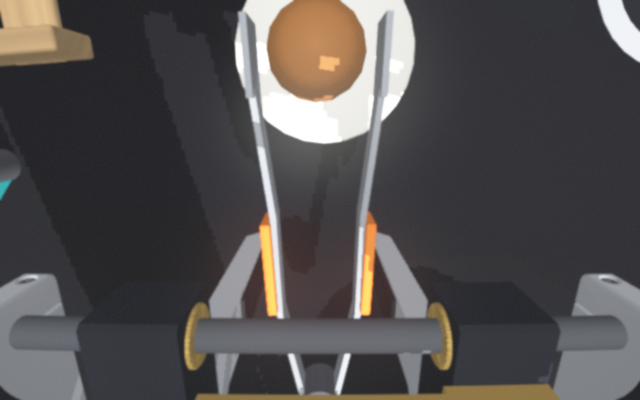

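View pics/t17c.png

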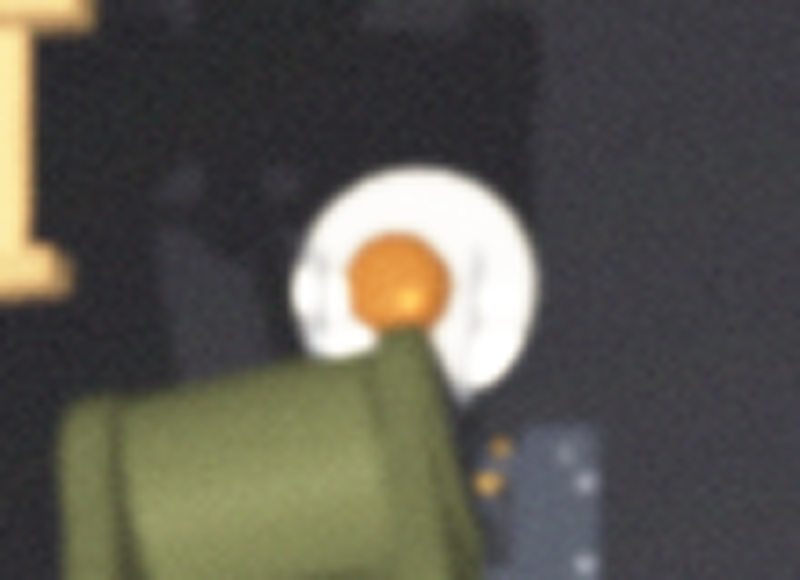

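The roll at (317,48) sits centred between the open jaws (y 142.5 for both). Now I'll close.

Call:
carry_out --slide '[[0, 0, -1], [0, 0, 0], [0, 0, 0], [0, 0, 0], [0, 0, 0], [0, 0, 0]]' --dr '[[0, 0, 0], [0, 0, 0], [0, 0, 0], [0, 0, 0], [0, 0, 0], [0, 0, 0]]' --hand '[0.56, 0.53, 0.5, 0.47, 0.45, 0.45]' --force 22

```text
t: 17.82
tool_pos: [419.7, 140.5, 144.4]
tcp_rot: [0.801, 1.57, -0.768]
ft_force: [0.1, -0.3, 0.1]
finger_gap: 0.513
```

```bash
python3 - <<'E'
from look import *
delta([420.5,140.8,144],0)
d,t,W=look("w18")
E
```

```text
flip 1 rotvec [ -0.    0.  179.9]
flip -1 rotvec [ 0.   0.  -0.1]
t 17.825 pos [419.7 140.5 144.4] shift [ 0.8  0.3 -0.4] gap 0.513 ft [ 0.12 -0.3   0.08] q6 [ 0.24  0.28  1.97 -0.    0.9   1.81]
459 120.9 163.5 142.2 74.9
469 120.3 164.6 142.4 74.9
479 119.3 165.6 142.5 75.1
489 118.6 166.2 142.4 75.6
499 117.5 167.3 142.4 83.7
509 117.5 167.6 142.5 86.4
519 117.5 167.7 142.6 86.4
529 117.6 167.9 142.8 86.4
539 126.5 158.6 142.5 84.9
roll 7968 [499.5 121.6  74.4] [538.7 164.   88.6] [519.1 142.8  81.5]
```

View pics/w18.png

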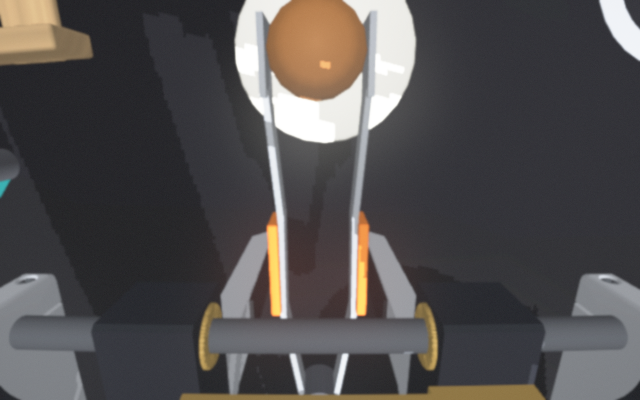

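Both jaws (columns 263 and 372) are against the roll, and the gap stopped at 0.513, about 48 mm. I'll lift.

Call:
carry_out --slide '[[0, 0, 3], [0, 0, 6], [0, 0, 8], [0, 0, 10], [0, 0, 10], [0, 0, 8], [0, 0, 4], [0, 0, 0], [0, 0, 0]]' --dr '[[0, 0, 0], [0, 0, 0], [0, 0, 0], [0, 0, 0], [0, 0, 0], [0, 0, 0], [0, 0, 0], [0, 0, 0], [0, 0, 0]]' --hand '[0.45, 0.45, 0.45, 0.45, 0.45, 0.45, 0.45, 0.45, 0.45]'

```text
t: 19.0
tool_pos: [419.6, 140.5, 197.4]
tcp_rot: [1.316, 1.57, -0.253]
ft_force: [-1.4, 0.2, -1.5]
finger_gap: 0.518
```

```bash
python3 - <<'E'
from look import *
delta([474,-276,190],0)
d,t,W=look("w19")
d,_=shot("side","s19")
c=d["image"][120:240,200:360]; cv2.imwrite("pics/s19c.png",cv2.resize(c,(800,600),interpolation=cv2.INTER_CUBIC)[:,:,::-1])
E
```

```text
flip 1 rotvec [-1.000e-01  0.000e+00  1.799e+02]
flip -1 rotvec [ 0.   0.1 -0.1]
t 19.0 pos [419.6 140.5 197.4] shift [  54.4 -416.5   -7.4] gap 0.518 ft [-1.44  0.21 -1.53] q6 [ 0.24  0.19  1.93 -0.    1.02  1.81]
459 121.1 163.6 142.3 127.9
469 120.2 164.6 142.4 128.3
479 119.3 165.6 142.4 128.0
489 118.5 166.1 142.3 128.3
499 117.6 167.4 142.5 137.0
509 117.5 167.4 142.4 139.4
519 117.5 167.6 142.5 139.4
529 117.4 167.8 142.6 139.4
539 119.6 164.9 142.3 138.0
roll 7940 [499.1 121.5 127.1] [538.8 163.6 141.4] [518.9 142.6 134.2]
```

View pics/s19c.png

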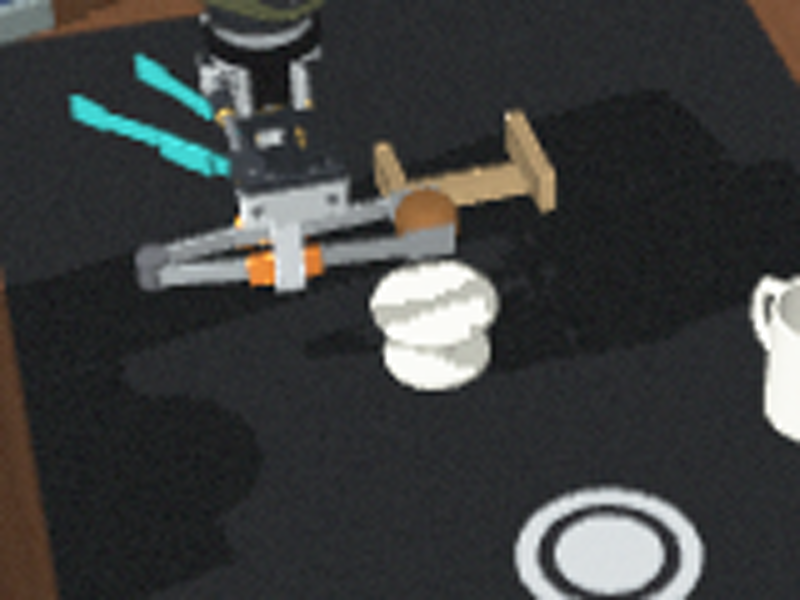

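The roll is up with the jaws level, and sits at tool + (101, 2). I'll carry it to the bowl slowly.

Call:
carry_out --slide '[[1, -8, 0], [2, -16, 0], [3, -24, 0], [3, -26, 0], [3, -26, 0], [3, -26, 0], [3, -26, 0], [3, -26, 0], [3, -26, 0], [3, -26, 0]]' --dr '[[0, 0, 0], [0, 0, 0], [0, 0, 0], [0, 0, 0], [0, 0, 0], [0, 0, 0], [0, 0, 0], [0, 0, 0], [0, 0, 0], [0, 0, 0]]' --hand '[0.45, 0.45, 0.45, 0.45, 0.45, 0.45, 0.45, 0.45, 0.45, 0.45]'

```text
t: 20.35
tool_pos: [445.8, -99.7, 196.0]
tcp_rot: [-1.139, 1.569, -2.706]
ft_force: [-0.1, 0.5, -1.4]
finger_gap: 0.519
```

Call:
carry_out --slide '[[3, -26, 0], [3, -26, 0], [3, -26, 0], [3, -24, 0], [3, -18, 0], [3, -12, 0], [2, -6, 0], [0, 0, 0], [0, 0, 0], [0, 0, 0]]' --dr '[[0, 0, 0], [0, 0, 0], [0, 0, 0], [0, 0, 0], [0, 0, 0], [0, 0, 0], [0, 0, 0], [0, 0, 0], [0, 0, 0], [0, 0, 0]]' --hand '[0.45, 0.45, 0.45, 0.45, 0.45, 0.45, 0.45, 0.45, 0.45, 0.45]'

```text
t: 21.6
tool_pos: [464.6, -245.1, 194.7]
tcp_rot: [-1.68, 1.567, 3.034]
ft_force: [-0.0, -0.8, -1.3]
finger_gap: 0.519
```

```bash
python3 - <<'E'
from look import *
from bowl import fit
delta([472.5,-276.7,190],0)
d,t,W=look("w20")
try: print(fit(d,t))
except Exception as e: print(e)
d,_=shot("top","t20"); 
try: print(fit(d))
except Exception as e: print(e)
c=d["image"][140:300,300:520]; cv2.imwrite("pics/t20c.png",cv2.resize(c,(800,582),interpolation=cv2.INTER_CUBIC)[:,:,::-1])
d,_=shot("side","s20")
c=d["image"][180:320,240:430]; cv2.imwrite("pics/s20c.png",cv2.resize(c,(800,590),interpolation=cv2.INTER_CUBIC)[:,:,::-1])
E
```

```text
flip 1 rotvec [  0.4  -0.  179.9]
flip -1 rotvec [-0.  -0.2 -0.1]
t 21.6 pos [ 464.6 -245.1  194.7] shift [  7.9 -31.6  -4.7] gap 0.519 ft [-0.04 -0.8  -1.27] q6 [-0.55  0.36  1.7  -0.    1.08  1.02]
504 -264.5 -221.9 -243.2 125.3
514 -265.2 -220.9 -243.0 125.5
524 -266.2 -219.9 -243.0 125.1
534 -267.1 -219.4 -243.2 124.9
544 -267.9 -218.0 -243.0 134.9
554 -268.1 -218.0 -243.1 136.7
564 -268.1 -217.9 -243.0 136.7
574 -267.9 -217.7 -242.8 136.7
584 -258.6 -227.4 -243.0 135.3
(array([ 508.58499377, -337.26725823]), 1952, array([ 576.5383806 , -313.22030313,   40.81357967]), 1388, np.float64(-3.3438732805650404), np.float64(-160.5124388028728), np.float64(109.22633595567854))
expected non-empty vector for xbowl.py:18: RuntimeWarning: Mean of empty slice.
  hm=h.mean(0);
  ret = um.true_divide(
```

View pics/w20.png

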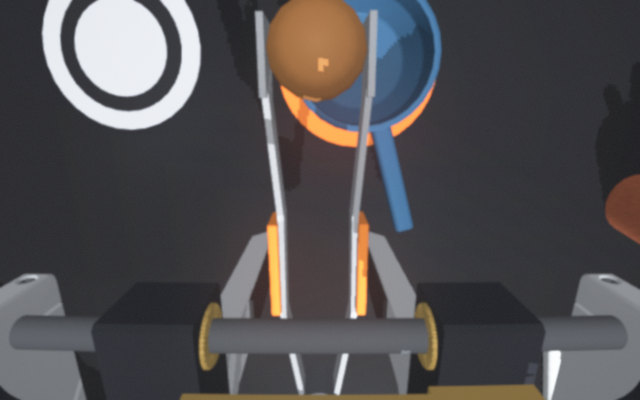

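View pics/s20c.png

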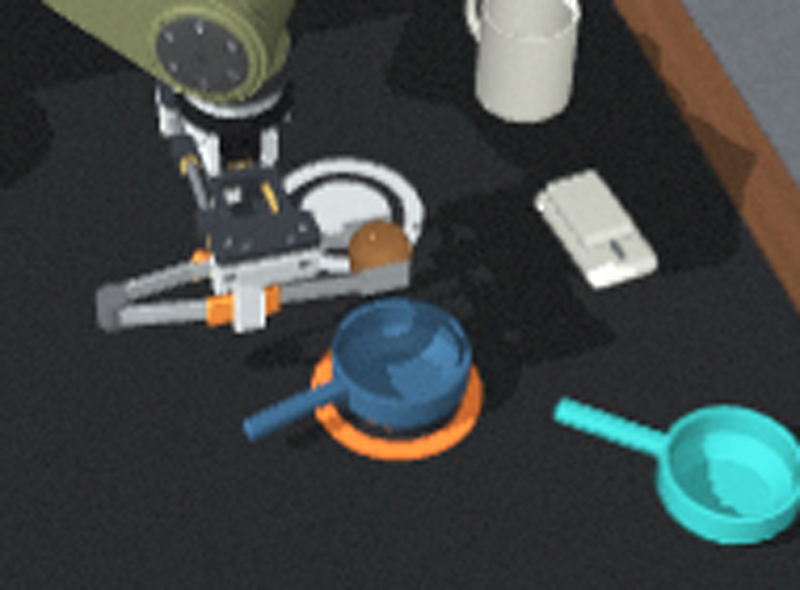

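View pics/t20c.png

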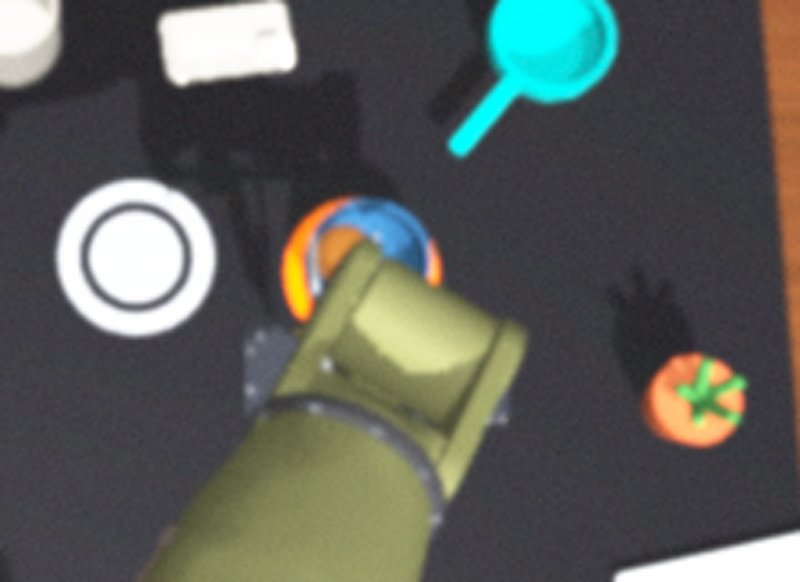

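The roll is level and clear, and still has (8,-32) to go. The bowl sits inside the orange ring.

Call:
carry_out --slide '[[1, -4, 0], [2, -6, 0], [2, -8, 0], [2, -7, 0], [1, -4, 0], [0, -2, 0], [0, 0, 0], [0, 0, 0], [0, 0, 0]]' --dr '[[0, 0, 0], [0, 0, 0], [0, 0, 0], [0, 0, 0], [0, 0, 0], [0, 0, 0], [0, 0, 0], [0, 0, 0], [0, 0, 0]]' --hand '[0.45, 0.45, 0.45, 0.45, 0.45, 0.45, 0.45, 0.45, 0.45]'

```text
t: 22.88
tool_pos: [473.1, -278.5, 194.7]
tcp_rot: [-1.675, 1.567, 3.039]
ft_force: [0.8, 0.3, -1.4]
finger_gap: 0.516
```

```bash
python3 - <<'E'
from look import *
from bowl import fit
delta([472.5,-276.7,190],0)
d,t,W=look("w21")
hsv=cv2.cvtColor(d["image"],cv2.COLOR_RGB2HSV); H,S,V=[hsv[...,i].astype(int) for i in range(3)]
q=W[(H<25)&(S>90)&(W[...,2]>90)&(W[...,0]>500)]; print("roll",q.min(0),q.max(0))
d,_=shot("side","s21"); W=cloud(d)
hsv=cv2.cvtColor(d["image"],cv2.COLOR_RGB2HSV); H,S,V=[hsv[...,i].astype(int) for i in range(3)]
m=(H>94)&(H<118)&(S>70)&(abs(W[...,0]-573)<60)&(abs(W[...,1]+275)<60); q=W[m]; print("bowl side",q.min(0),q.max(0))
m=(H<25)&(S>90)&(W[...,2]>85)&(abs(W[...,0]-573)<40)&(abs(W[...,1]+275)<50); q=W[m]; print("roll side",q.min(0),q.max(0))
c=d["image"][180:320,240:430]; cv2.imwrite("pics/s21c.png",cv2.resize(c,(800,590),interpolation=cv2.INTER_CUBIC)[:,:,::-1])
E
```

```text
flip 1 rotvec [  0.4  -0.  179.9]
flip -1 rotvec [-0.  -0.2 -0.1]
t 22.875 pos [ 473.1 -278.5  194.7] shift [-0.6  1.8 -4.7] gap 0.516 ft [ 0.77  0.28 -1.41] q6 [-0.6   0.41  1.64 -0.    1.1   0.97]
513 -298.0 -255.4 -276.7 124.8
523 -298.7 -254.4 -276.5 124.8
533 -299.6 -253.4 -276.5 125.6
543 -300.5 -252.8 -276.6 125.3
553 -301.5 -251.7 -276.6 134.9
563 -301.4 -251.6 -276.5 136.6
573 -301.4 -251.3 -276.4 136.7
583 -301.4 -251.3 -276.4 136.7
593 -292.5 -261.0 -276.8 134.6
roll [ 500.00122249 -303.76553971  109.0665798 ] [ 592.19125001 -250.96668633  217.7714255 ]
bowl side [ 513.60854977 -327.81882201   -2.12383099] [ 624.95258484 -225.1950925   111.09021752]
roll side [ 552.07305858 -298.079342    112.26725303] [ 595.33800091 -260.6518821   142.06837302]
```

View pics/w21.png

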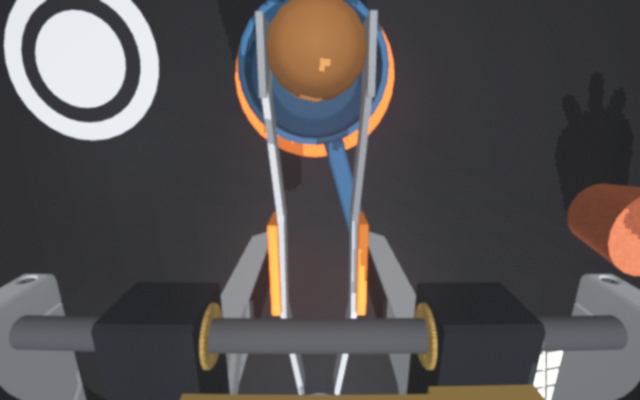

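View pics/s21c.png

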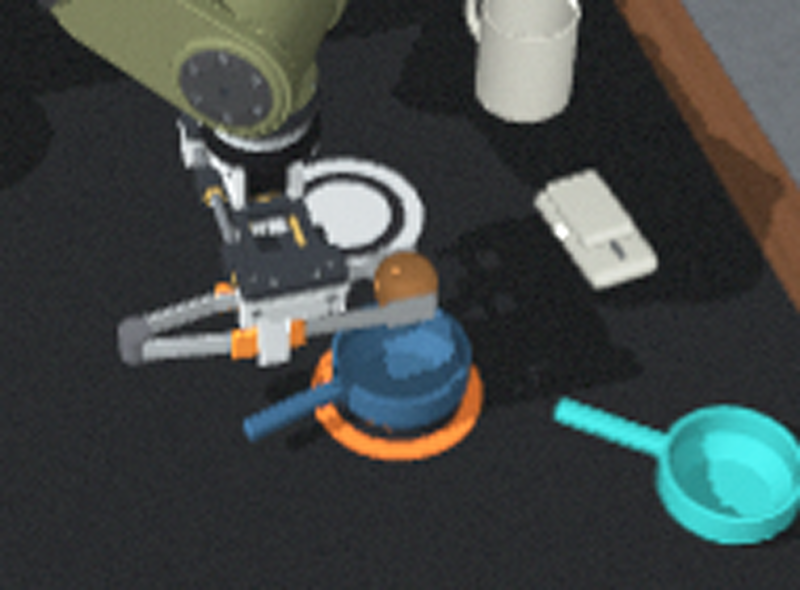

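The roll is at about (573,-276.5,118) over the bowl at (573.5,-274), clear of the rim by roughly 55 mm. I'll hold still for a moment, then hand in.

Call:
carry_out --slide '[[0, 0, 0], [0, 0, 0], [0, 0, 0]]' --dr '[[0, 0, 0], [0, 0, 0], [0, 0, 0]]' --hand '[0.45, 0.45, 0.45]'

```text
t: 23.35
tool_pos: [473.2, -278.5, 194.7]
tcp_rot: [-1.667, 1.567, 3.047]
ft_force: [0.1, 0.1, -2.0]
finger_gap: 0.518
```

```bash
python3 - <<'E'
from cell import r
s=r.sense(); print(s["tool_pos"],abs(s["qvel"]).max(),s["finger_gap"]); print(r.hand_in())
E
```

```text
[ 473.17463684 -278.45134515  194.73368456] 0.0017661347016279213 0.5176048742227647
the job is handed in; nothing more can be done
None
```

I slid the blue bowl by its handle into the orange ring and let go. I then took the steel tongs from their rest, closed them on the roll, and handed in holding the roll over the bowl at about t = 23.4 s. No verdict was reported.

- **Final position:** the roll was at about (573, -276.5), its centre roughly 118 mm up. The bowl was last fitted at about (573.7, -273.8) and the ring's middle at (572.5, -275). The arm was still, and the fingers were stopped on the tongs at 0.518, about 49 mm.
- **Bowl slide:** the handle turned about 10° in the first, too soft grip. I tightened the grip and the bowl ended up about 4° off its starting angle.
- **Checks that failed:** the automatic bowl fit gave nonsense or no result whenever the roll or arm hid part of the bowl. For the final bowl position I relied on the fit made right after letting go, plus the last pictures.
- **Camera disagreement:** the views differed by up to about 4 mm on the bowl and ring, and the wrist view read heights about 2 mm high.
- **Bystanders:** nothing went near the mug, mouse or plant, but I did not measure them again.

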